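# Carry the varnished pull-along giraffe to the drying rack

### The arm

A 6-joint arm with a two-finger parallel gripper is mounted at the origin on the work surface. World frame = base frame: x ahead of the robot, y to its left, z up, the work surface at z = 0. Lengths are in m, angles in rad, forces in N, time in s.
With the tool pointing down it reaches from about 0.375 to 0.975 m from the base axis. Payload 3.8 kg.
Tool frame: the origin (TCP) lies midway between the tips of the shut fingers; the grasp point (between the pads) lies 19 mm behind it; z points along the fingers, y is the line along which they close (so a half turn about z gives the same grasp; the last joint's range is limited). The gripper opens to 85 mm and grips with 20 to 120 N. Pads are 22 mm wide; open, the fingers measure 114 mm over their backs; the gripper's body (76 mm by 85 mm) begins 54 mm behind the grasp point. The pads swing forward as they close: fully open they stand 13 mm farther back than shut.
Start: joints at [-1.3, 0.264, 1.604, -0, 1.274, -0.037], TCP at [0.204, -0.643, 0.231] pointing down, gripper open.
Joint ranges: [-2.63, 2.63], [-0.94, 2.18], [0.31, 2.57], [-1.31, 4.45], [0, 2.66], [-2.55, 2.55]. Speed limits (rad/s): [2.57, 2.57, 3.14, 3.14, 3.14, 3.14].

### API

Orientations are given as a rotation vector (axis times angle).
In Python, from workcell import * gives the robot as it stands. The module is installed in compiled form; this text tells all that it offers.
- The arm moves only by the tool apply_moves, never from a script. Its arguments are lists of equal length, an entry for each row: "fingers": the opening, from 0 (shut) to 1 (fully open); "travel": the shift along the tool's x, y, z normalised to -1 to 1, where 1 is 0.05 m, a list of three; "rotation": the turn, a rotation vector about the tool's x, y, z normalised to -1 to 1, where 1 is 6 degrees, a list of three. In form: {"fingers": [fingers, ...], "travel": [[dx, dy, dz], ...], "rotation": [[ax, ay, az], ...]}. A call has 1 to 12 rows; each row shifts and turns the commanded pose from where the row before left it, along the tool's axes as they then stand; what a row does not reach is not made up. A row lasts 1/10 s, in which the tool goes at most 50 mm and 8.59 degrees, less where a joint would pass 70% of its speed; a pose out of reach is approached as far as the arm can. A call with a number of a shift or a turn outside -1 to 1 is refused whole. A call with a gripper value outside its range is refused whole. The fingers move at their own pace and stop on an object; "newtons" is the grip in N (left out, the last holds). Time passes only in rows, so rows that do not move let the fingers close. It gives the time, the measured TCP pose, the force, the opening and the grip force at its end, in the units of the state.
- read_state(): the state, without advancing time (a new reading comes with each control period).
- read_camera(name): name is "side" or "top" or "wrist"; returns a dict with "image" (480x640x3 uint8, red, green, blue), "fx", "fy", "cx", "cy" (pixels), "extrinsics" (4x4, takes a point from world to camera coordinates). Camera axes: x right, y down, z forward; pixel columns grow to the right and rows downward; lengths in m; the calibration is good to about 2 mm. A picture is of the moment at which its call begins. There is no depth.
- finish_job(): hands the job in; it is judged then, once.
Trained networks look in the newest picture that a camera, given by its name, has taken for a name from the list of things; names that differ only in an ending like _2 or _b are one class to them, and where a whole thing is asked for, a point or a joint stands for the part that bears it (a point fixed in the world has none). Each returns a list of dicts, best first, with "p" (0 to 1); they miss things now and then, are a little off and sometimes report something else, mostly with a low value. They report only what shows in the picture. A call takes as long as a camera call. They do not tell look-alikes from the thing itself.
- regions_of(camera, name): "mask" (480x640 bool, what is visible of it) and "bbox" ([left, top, width, height] in pixels, round what is visible of it).
- tip_of(camera, name): "location" ([column, row] in pixels: a listed point, or the origin of a listed thing).
The state is a dict: "time": time; "q": joint angles; "joint_vel": joint speeds; "joint_torque": joint torques, N m; "tool_pos": TCP position; "tcp_rot": TCP orientation; "wrist_force": force on the tool from outside, world axes, zero at the start; "torque": the same for the moment, N m; "width": opening from 0.0 (shut) to 1.0 (fully open); "grip_force": force on a finger pad.
Only numpy, scipy, OpenCV 4.12 (cv2) and the standard library are available. Lean on these libraries where they do the work, as an engineer would, in place of code of your own. Each camera call takes 0.05 s, during which the arm holds its last target. There are 200 camera calls.

### The job

The wooden pull-along giraffe has just been glued and varnished: it still only stands on its wheelbase, which rolls very freely in the grooves of the carrying tray. Lift the tray by its bar handle and carry it through the air to the drying rack, keeping the giraffe upright all the way, never letting the wheelbase roll against either end of the tray, and without touching the giraffe or disturbing anything else on the bench. Hold the tray clear above the rack until the giraffe has stood quietly in the middle of the tray for a good four seconds, then lower the tray gently on to the rack's two bearers, centred and square with its handle to the front, let go, and leave the giraffe standing still near the middle of the tray.

Things in the scene. Friction and masses are not known exactly. Their poses are not given: they have to be found in the camera images.
- tray: Loose carrying tray of pale plywood with a brown rim, 320 mm long (its y), 150 mm wide (its x), 0.30 kg, flat on the bench at the start. Origin: centre of its underside, z up. Deck 8 mm thick; rim 10 mm wide, its top at z = 24 mm, so the end rims' inner faces are at y = +-150 mm, the side rims' at x = +-65 mm. A dark bar handle runs along its -x (robot) side.
- tray_grip (a point): Centre of the tray's handle bar, at x = -155 mm, z = 25 mm from the tray's origin, axes as the tray's. The bar is 24 mm thick (tray x: close the fingers along this), 150 mm long (tray y), 42 mm high (z = 4 to 46 mm), with 68 mm of free space between it and the tray, bridged by two arms 18 mm wide at y = +-60 mm.
- wheelbase (a joint): Way of the giraffe's wheelbase along the tray, in m: 0 in the middle (and at the start), plus towards the tray's +y; its wheels meet the end rims at +-0.100. Free rolling: it gains g times the tray's tilt towards the low end, a slope of 0.0005 rad sets it going, its speed decays with a time constant of about 11 s on the level, and when a level tray moves lengthwise it is left behind.
- wheelbase_top (a point): Middle of the top of the wheelbase, 42 mm above the tray's origin and moving along the tray's y with it: a red wooden board 100 mm long (y) and 46 mm wide with four blue wheels of radius 20 mm, 0.10 kg, that stays in two grooves of the tray and so cannot tip or leave it. Axes as the tray's.
- giraffe: Yellow wooden giraffe with brown spots, 233 mm tall, 0.24 kg (+-20 %), loose: it only stands on the wheelbase, its origin (centre of its feet, z up) on point wheelbase_top and its nose to the tray's +y, within 6 mm and 0.04 rad. Its feet are 60 mm long and 36 mm wide over all, so it falls if tipped much over 0.2 rad, or if the wheelbase bumps into an end. Wet: do not touch.
- giraffe_mass (a point): Centre of mass of the giraffe, 104 mm above its feet and 4 mm towards its nose: it is top-heavy.
- rack: Low drying rack of pale pine, fixed to the bench: two bearers 195 mm long along its x, 32 mm wide, at y = +-100 mm, tops 60 mm above the bench, on legs and stretchers; two dowel stops 12 mm thick and 35 mm tall at its back, x = +101 mm. Origin: on the bench under the place where the tray's origin belongs, tray and rack axes alike; its open front (-x) faces the robot.
- rack_top (a point): Middle of the rack at the height of the bearers' tops (60 mm): where the tray's origin comes to rest.
- varnish_tin: Varnish tin with a green label, 76 mm across, 95 mm tall, standing; origin at the centre of its underside. Leave alone.
- sanding_block: Cork sanding block 50 x 80 x 30 mm lying on the bench beyond the work; origin at the centre of its underside. Leave alone.
- paint_brush: Paint brush 160 mm long with a wooden handle, about 20 mm high, lying on the bench; origin at its middle, on the bench. Leave alone.
Not all that is in view belongs to the job. There is more than one size of the giraffe; the one meant has the size given above.

How it is judged:
By the outcome, as a careful person would: the job done as asked, in the order asked, and still so for the second after the job is handed in, with the robot touching nothing.
It also fails if it takes over 56 s, if anything falls off the work surface, if the arm or the gripper's body presses on something with over 40 N, if the wrist force passes 120 N, or if a joint passes its speed limit or range.

## Working session

There is one attempt and no reset: what is moved stays moved. The work goes in short steps, Python scripts to look and compute and a tool call to move; the robot and the scene stay as the last step left them, time stands still between calls to the robot, and variables do not carry over. Pictures are saved under pics/ and viewed, at most 12 in all, crops included, and the job is handed in when it is done.

Besides the shell and the picture viewer there is one more tool, called after "Call:" by a JSON object that holds its "api" and its "payload", one argument or row to a line. apply_moves: Moves the arm, as the interface text tells. Scaled input: -1 to 1 covers 0.05 m each way for a shift and 6 degrees each way for a turn. Its arguments: {"type":"object","properties":{"fingers":{"type":"array","items":{"type":"number"}},"travel":{"type":"array","items":{"type":"array","items":{"type":"number"}}},"rotation":{"type":"array","items":{"type":"array","items":{"type":"number"}}},"newtons":{"type":"number"}},"required":["fingers","travel","rotation"]}

```bash
mkdir -p pics; ls
cat > h.py <<'E'
from workcell import *
import numpy as np, cv2
from scipy.spatial.transform import Rotation as R
def ray(c,px):
    E=c["extrinsics"]; d=np.array([(px[0]-c["cx"])/c["fx"],(px[1]-c["cy"])/c["fy"],1.])
    return -E[:3,:3].T@E[:3,3], E[:3,:3].T@d
def onz(c,px,z):
    o,d=ray(c,px); return o+d*(z-o[2])/d[2]
def proj(c,p):
    E=c["extrinsics"]; q=E[:3,:3]@np.asarray(p)+E[:3,3]
    return np.array([c["fx"]*q[0]/q[2]+c["cx"],c["fy"]*q[1]/q[2]+c["cy"]])
E
python3 - <<'E'
from h import *
for n in ["top","side"]:
    c=read_camera(n); cv2.imwrite(f"pics/{n}0.png",c["image"][:,:,::-1])
    o,_=ray(c,(0,0)); print(n,o.round(3),c["fx"],c["extrinsics"].round(3).tolist())
    for t,z in [("tray",0),("tray_grip",.025),("wheelbase_top",.042),("giraffe",.042),("giraffe_mass",.146),("rack_top",.06),("rack",0),("varnish_tin",0),("sanding_block",0),("paint_brush",0)]:
        for r in tip_of(n,t)[:3]: print(t,np.round(r["location"],1),round(r["p"],2),onz(c,r["location"],z).round(3))
s=read_state(); print(s["time"],s["tool_pos"],s["tcp_rot"],R.from_rotvec(s["tcp_rot"]).as_matrix().round(3))
E
```

```text
pics
top [0.36  0.128 1.327] 549.7240004405755 [[0.011, -1.0, -0.025, 0.157], [-0.985, -0.007, -0.172, 0.583], [0.171, 0.026, -0.985, 1.242], [0.0, 0.0, 0.0, 1.0]]
tray [276.3 234.6] 0.98 [0.596 0.262 0.   ]
wheelbase_top [278.5 229.2] 0.82 [0.602 0.252 0.042]
wheelbase_top [377.  158.3] 0.18 [0.779 0.017 0.042]
giraffe [277.  227.2] 0.95 [0.607 0.256 0.042]
giraffe [147.9 241. ] 0.69 [0.571 0.564 0.042]
giraffe [296.2 159.7] 0.64 [0.775 0.213 0.042]
giraffe_mass [275.9 223.4] 0.73 [0.595 0.248 0.146]
giraffe_mass [290.4 148.3] 0.66 [0.768 0.22  0.146]
giraffe_mass [128.8 231.7] 0.62 [0.575 0.573 0.146]
varnish_tin [383.1 288.4] 0.61 [0.467 0.001 0.   ]
sanding_block [376.  158.5] 0.81 [0.792 0.016 0.   ]
paint_brush [376.6 324.2] 0.88 [0.382 0.017 0.   ]
side [0.338 1.325 1.12 ] 601.140103593491 [[-0.979, -0.205, -0.012, 0.616], [-0.123, 0.631, -0.766, 0.063], [0.165, -0.748, -0.643, 1.656], [0.0, 0.0, 0.0, 1.0]]
tray [309.6 299.5] 0.58 [0.604 0.264 0.   ]
tray_grip [368.7 294.9] 0.64 [0.454 0.243 0.025]
wheelbase_top [310.  283.8] 0.75 [0.605 0.249 0.042]
giraffe [309.8 285.2] 0.95 [0.605 0.254 0.042]
giraffe [294.2 398. ] 0.79 [0.562 0.594 0.042]
giraffe [243.2 280.7] 0.58 [0.777 0.271 0.042]
giraffe_mass [312.9 253.7] 0.85 [0.595 0.249 0.146]
giraffe_mass [242.8 260.9] 0.85 [0.757 0.307 0.146]
giraffe_mass [287.9 363.7] 0.68 [0.573 0.588 0.146]
rack_top [340.2 179.7] 0.78 [ 0.61  -0.203  0.06 ]
rack [266.4 229.7] 0.6 [0.792 0.009 0.   ]
rack [341.6 195.8] 0.57 [ 0.604 -0.201  0.   ]
rack [377.9 240.7] 0.27 [ 0.462 -0.004  0.   ]
varnish_tin [379.2 243.3] 0.75 [0.457 0.007 0.   ]
sanding_block [265.2 228.1] 0.84 [0.798 0.002 0.   ]
sanding_block [342.7 194.4] 0.59 [ 0.602 -0.209  0.   ]
paint_brush [402.4 247.1] 0.59 [0.39  0.011 0.   ]
1.1 [ 0.20449721 -0.64328383  0.23129983] [ 3.10441371e+00  4.81624567e-01 -1.92923204e-05] [[ 0.953  0.303 -0.   ]
 [ 0.303 -0.953 -0.   ]
 [-0.     0.    -1.   ]]
```

View images.

View pics/top0.png

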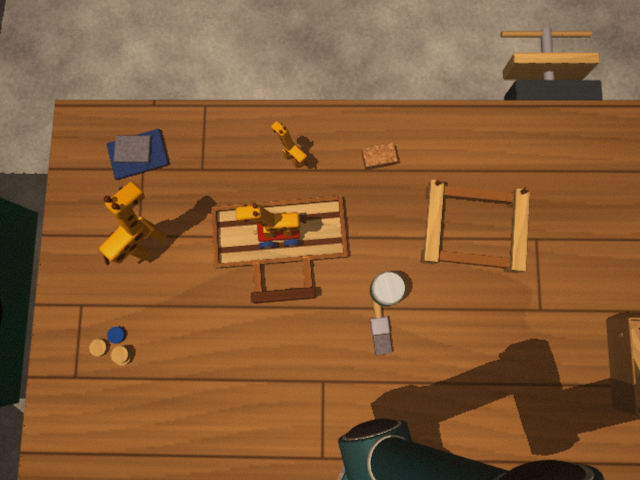

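View pics/side0.png

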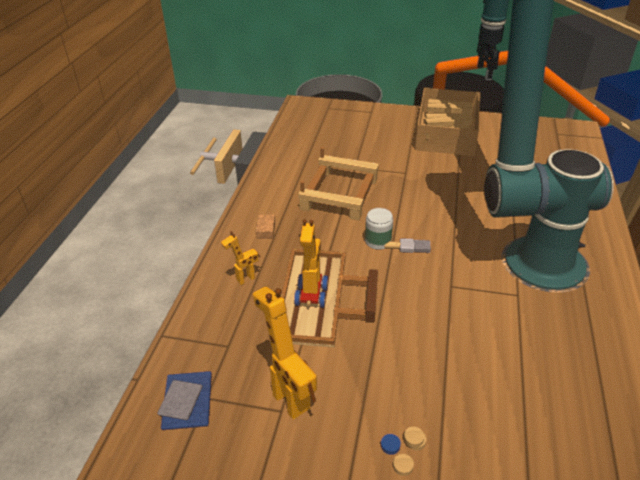

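Run:
```python
from h import *
im=cv2.imread("pics/top0.png")
cv2.imwrite("pics/ct.png",cv2.resize(im[175:315,195:365],None,fx=4.5,fy=4.2,interpolation=cv2.INTER_CUBIC))
cv2.imwrite("pics/cr.png",cv2.resize(im[165:285,410:550],None,fx=5,fy=5,interpolation=cv2.INTER_CUBIC))
```

```text
(no output)
```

View pics/ct.png

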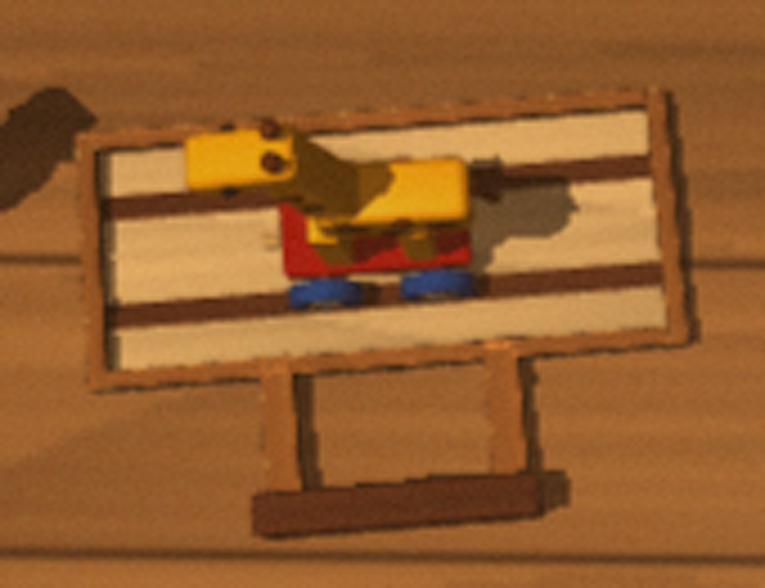

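View pics/cr.png

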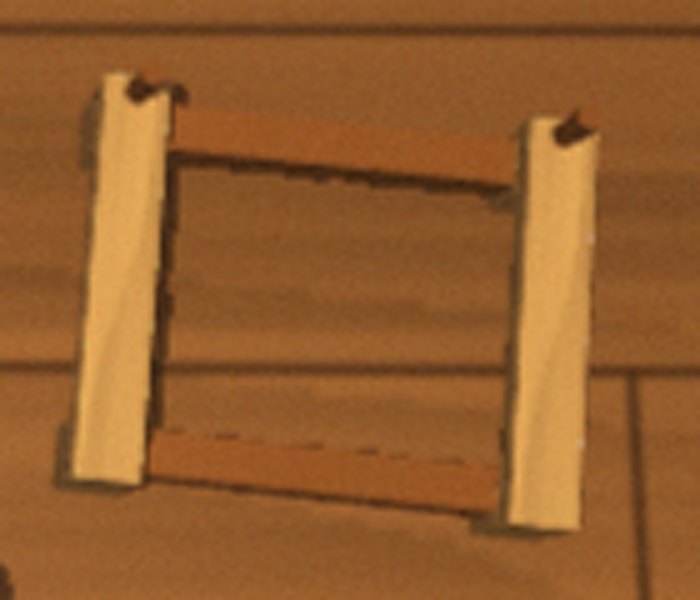

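The tray giraffe (top 277,222, on the red wheelbase) is the one meant. The giraffe at (125,235) is larger, the one at (290,145) smaller, and both stand loose on the bench. The crop confirms tray corners at about crop (80,138), (667,88), (690,335), (92,380). The rack's bearers have front ends at crop (72–140,482) and (507–580,528).

Run:
```python
from h import *
from scipy.optimize import least_squares
c=read_camera("top"); s=read_camera("side"); im=s["image"][:,:,::-1]
cv2.imwrite("pics/sr.png",cv2.resize(im[140:225,285:395],None,fx=7,fy=7,interpolation=cv2.INTER_CUBIC))
cv2.imwrite("pics/st.png",cv2.resize(im[205:355,260:400],None,fx=5,fy=4,interpolation=cv2.INTER_CUBIC))
def un(p,s0,o): return (np.array(p)+.5)/np.array(s0)-.5+np.array(o)
def fit(obs,x0,free=False):
    def res(v):
        m=R.from_euler("z",v[2]).as_matrix(); 
        return np.concatenate([proj(c,m@(np.array(p)+[v[3],0,0])+[v[0],v[1],0])-q for p,q in obs])
    f=(lambda v:res([*v,0.0]))
    r=least_squares(f,x0); print(r.x.round(4),r.fun.reshape(-1,2).round(1).tolist())
    return r.x
T=[((.075,.16,.024),(80,136)),((.075,-.16,.024),(667,88)),((-.075,-.16,.0),(690,345)),((-.075,.16,0),(94,390)),
((-.143,.075,.046),(252,496)),((-.143,-.075,.046),(540,474)),((-.167,.075,.004),(256,536)),((-.167,-.075,.004),(542,514))]
fit([(p,un(q,(4.5,4.2),(195,175))) for p,q in T],[.6,.25,.08])
K=[((.0975,.116,.06),(104,73)),((-.0975,.116,.06),(72,481)),((-.0975,.084,.06),(140,486)),
((.0975,-.084,.06),(530,118)),((.0975,-.116,.06),(600,126)),((-.0975,-.116,.06),(580,530)),((-.0975,-.084,.06),(507,525))]
x=fit([(p,un(q,(5,5),(410,165))) for p,q in K],[.6,-.2,-.08])
for d in [(140,92),(572,132)]:
    for z in (.06,.095):
        w=onz(c,un(d,(5,5),(410,165)),z); print(d,z,(R.from_euler("z",-x[2]).as_matrix()@(w-[x[0],x[1],0])).round(3))
```

```text
[0.6016 0.253  0.0875] [[-0.7, -1.1], [-0.4, -0.2], [-0.6, 0.9], [1.0, 0.5], [-0.6, -1.0], [-0.5, -0.8], [1.6, 0.7], [0.3, 1.1]]
[ 0.6129 -0.2132 -0.1008] [[0.1, 0.1], [-0.0, -0.4], [0.3, 0.1], [-0.0, -0.3], [-0.3, -0.5], [-0.3, 0.7], [0.3, 0.2]]
(140, 92) 0.06 [0.09  0.099 0.06 ]
(140, 92) 0.095 [0.08  0.105 0.095]
(572, 132) 0.06 [ 0.092 -0.104  0.06 ]
(572, 132) 0.095 [ 0.082 -0.092  0.095]
```

View pics/sr.png

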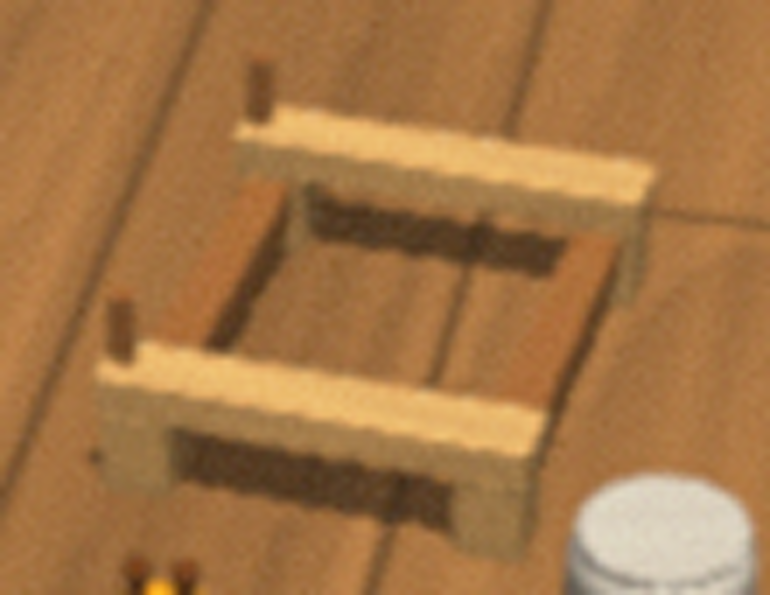

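Run:
```python
from h import *
s=read_camera("side")
x=[.6129,-.2132,-.1008]
M=R.from_euler("z",-x[2]).as_matrix()
for d,z in [((121,358),.06),((260,121),.06),((121,296),.095),((260,62),.095),((97,368),.06),((237,130),.06),((545,410),.06),((527,455),.06),((655,165),.06)]:
    w=onz(s,(np.array(d)+.5)/7-.5+[285,140],z); print(d,w.round(3),(M@(w-[x[0],x[1],0])).round(3))
for p in [(.101+.0,.1,.06)]: pass
M=M.T
for o in [(.6016,.253,.0875)]:
    m=R.from_euler("z",o[2]).as_matrix()
    for p in [(.075,.16,.024),(.075,-.16,.024),(-.075,.16,.0),(-.143,.075,.046),(-.143,-.075,.046),(-.167,.075,.046),(-.167,.075,.004)]:
        print(p,((proj(s,m@p+[o[0],o[1],0])-[260,205])*[5,4]).round(0))
```

```text
(121, 358) [ 0.713 -0.123  0.06 ] [0.091 0.1   0.06 ]
(260, 121) [ 0.693 -0.321  0.06 ] [ 0.091 -0.099  0.06 ]
(121, 296) [ 0.711 -0.119  0.095] [0.089 0.103 0.095]
(260, 62) [ 0.692 -0.316  0.095] [ 0.089 -0.095  0.095]
(97, 368) [ 0.722 -0.113  0.06 ] [0.098 0.11  0.06 ]
(237, 130) [ 0.702 -0.312  0.06 ] [ 0.099 -0.089  0.06 ]
(545, 410) [ 0.527 -0.12   0.06 ] [-0.095  0.085  0.06 ]
(527, 455) [ 0.53  -0.086  0.06 ] [-0.096  0.118  0.06 ]
(655, 165) [ 0.507 -0.318  0.06 ] [-0.095 -0.115  0.06 ]
(0.075, 0.16, 0.024) [ 56. 519.]
(0.075, -0.16, 0.024) [160. 171.]
(-0.075, 0.16, 0.0) [369. 566.]
(-0.143, 0.075, 0.046) [526. 418.]
(-0.143, -0.075, 0.046) [544. 252.]
(-0.167, 0.075, 0.046) [575. 422.]
(-0.167, 0.075, 0.004) [571. 468.]
```

View pics/st.png

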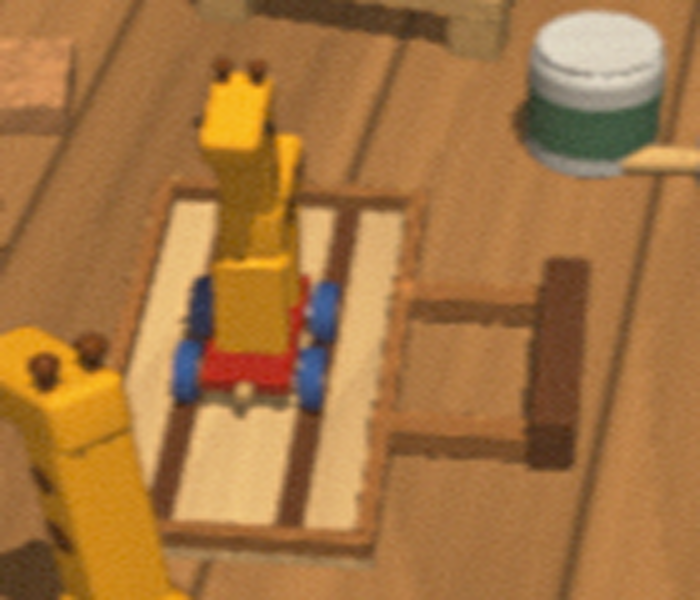

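```bash
cat >> h.py <<'E'
def tool(th,tilt=0,roll=0):  # pointing down, tool x at heading th; tilt: about the tool's y; roll about tool x
    return R.from_euler("z",th)*R.from_euler("x",np.pi)*R.from_euler("y",tilt)*R.from_euler("x",roll)
def rows(p0,r0,targets,nd=2):
    """rounded rows leading from p0,r0 through targets [(pos,rot)], error carried over"""
    T,W=[],[]
    for p,r in targets:
        t=np.round(r0.inv().apply(np.array(p)-p0)/.05,nd); w=np.round(np.degrees((r0.inv()*r).as_rotvec())/6,nd)
        p0=p0+r0.apply(t*.05); r0=r0*R.from_rotvec(np.radians(w*6)); T.append((t+0.).tolist()); W.append((w+0.).tolist())
    print("travel",T); print("rotation",W); print("end",p0.round(4),np.abs(T).max(),np.abs(W).max())
E
python3 - <<'E'
from h import *
s=read_state(); p=np.array(s["tool_pos"]); r=R.from_rotvec(s["tcp_rot"])
th0=.308; th1=1.658
a=np.array([.45,-.30,.22]); b=np.array([.4472,.2395,.15])
tg=[]
for i in range(1,25):
    pos=p+(a-p)*i/12 if i<=12 else a+(b-a)*(i-12)/12
    tg.append((pos,tool(th0+(th1-th0)*min(1,i/15))))
rows(p,r,tg[:12]); rows(tg[11][0],tg[11][1],tg[12:])
E
```

```text
travel [[0.56, -0.42, 0.02], [0.6, -0.37, 0.02], [0.63, -0.31, 0.02], [0.66, -0.26, 0.02], [0.67, -0.19, 0.01], [0.69, -0.14, 0.02], [0.7, -0.07, 0.02], [0.71, -0.01, 0.02], [0.7, 0.06, 0.02], [0.69, 0.11, 0.02], [0.68, 0.18, 0.02], [0.66, 0.25, 0.02]]
rotation [[0.0, 0.0, -0.86], [0.0, 0.0, -0.86], [0.0, 0.0, -0.86], [0.0, 0.0, -0.86], [0.0, 0.0, -0.86], [0.0, 0.0, -0.86], [0.0, 0.0, -0.86], [0.0, 0.0, -0.86], [0.0, 0.0, -0.86], [0.0, 0.0, -0.86], [0.0, 0.0, -0.86], [0.0, 0.0, -0.86]]
end [ 0.4502 -0.3001  0.2198] 0.71 0.86
travel [[0.88, -0.17, 0.12], [0.9, -0.09, 0.11], [0.9, 0.0, 0.12], [0.89, 0.07, 0.12], [0.9, 0.07, 0.11], [0.9, 0.08, 0.12], [0.89, 0.07, 0.12], [0.9, 0.08, 0.11], [0.89, 0.07, 0.12], [0.9, 0.07, 0.12], [0.9, 0.08, 0.11], [0.89, 0.07, 0.12]]
rotation [[0.0, 0.0, -0.86], [0.0, 0.0, -0.86], [0.0, 0.0, -0.86], [0.0, 0.0, 0.0], [0.0, 0.0, 0.0], [0.0, 0.0, 0.0], [0.0, 0.0, 0.0], [0.0, 0.0, 0.0], [0.0, 0.0, 0.0], [0.0, 0.0, 0.0], [0.0, 0.0, 0.0], [0.0, 0.0, 0.0]]
end [0.4472 0.2394 0.15  ] 0.9 0.86
```

Call:
{"api": "apply_moves", "payload": {
  "fingers": [1,1,1,1,1,1,1,1,1,1,1,1],
  "travel": [
    [0.56,-0.42,0.02],
    [0.6,-0.37,0.02],
    [0.63,-0.31,0.02],
    [0.66,-0.26,0.02],
    [0.67,-0.19,0.01],
    [0.69,-0.14,0.02],
    [0.7,-0.07,0.02],
    [0.71,-0.01,0.02],
    [0.7,0.06,0.02],
    [0.69,0.11,0.02],
    [0.68,0.18,0.02],
    [0.66,0.25,0.02]
  ],
  "rotation": [
    [0.0,0.0,-0.86],
    [0.0,0.0,-0.86],
    [0.0,0.0,-0.86],
    [0.0,0.0,-0.86],
    [0.0,0.0,-0.86],
    [0.0,0.0,-0.86],
    [0.0,0.0,-0.86],
    [0.0,0.0,-0.86],
    [0.0,0.0,-0.86],
    [0.0,0.0,-0.86],
    [0.0,0.0,-0.86],
    [0.0,0.0,-0.86]
  ]
}}

```text
time: 2.45
tool_pos: [0.4509, -0.2989, 0.22]
tcp_rot: [2.41, 2.014, 0.0]
wrist_force: [0.9, 0.8, 0.2]
width: 1.001
grip_force: 0.0
```

Call:
{"api": "apply_moves", "payload": {
  "fingers": [1,1,1,1,1,1,1,1,1,1,1,1],
  "travel": [
    [0.88,-0.17,0.12],
    [0.9,-0.09,0.11],
    [0.9,0.0,0.12],
    [0.89,0.07,0.12],
    [0.9,0.07,0.11],
    [0.9,0.08,0.12],
    [0.89,0.07,0.12],
    [0.9,0.08,0.11],
    [0.89,0.07,0.12],
    [0.9,0.07,0.12],
    [0.9,0.08,0.11],
    [0.89,0.07,0.12]
  ],
  "rotation": [
    [0.0,0.0,-0.86],
    [0.0,0.0,-0.86],
    [0.0,0.0,-0.86],
    [0.0,0.0,0.0],
    [0.0,0.0,0.0],
    [0.0,0.0,0.0],
    [0.0,0.0,0.0],
    [0.0,0.0,0.0],
    [0.0,0.0,0.0],
    [0.0,0.0,0.0],
    [0.0,0.0,0.0],
    [0.0,0.0,0.0]
  ]
}}

```text
time: 3.65
tool_pos: [0.447, 0.2413, 0.15]
tcp_rot: [2.121, 2.317, 0.002]
wrist_force: [0.3, 0.3, -0.4]
width: 0.993
grip_force: 0.0
```

Run:
```python
from h import *
w=read_camera("wrist"); t=read_camera("top"); sd=read_camera("side")
V=np.vstack([np.hstack([w["image"][::1,::1],t["image"]])]); V=cv2.resize(V,(800,300),interpolation=cv2.INTER_AREA)
V2=cv2.resize(sd["image"],(400,300),interpolation=cv2.INTER_AREA); o=np.zeros((600,800,3),np.uint8); o[:300]=V;o[300:,:400]=V2
cv2.imwrite("pics/m1.png",o[:,:,::-1])
for n in ("tray_grip","wheelbase_top"):
  for r in tip_of("wrist",n): print(n,np.round(r["location"],1),r["p"],onz(w,r["location"],.025 if n[0]=="t" else .042).round(4))
s=read_state(); print(s["time"],s["tool_pos"],(tool(1.658).inv()*R.from_rotvec(s["tcp_rot"])).as_rotvec().round(5),s["wrist_force"],s["torque"],np.round(s["q"],3))
print(w["extrinsics"].round(3).tolist(),w["fx"])
```

```text
tray_grip [318.2 232.3] 0.68 [0.4475 0.2409 0.025 ]
3.9 [0.44685834 0.23908471 0.14969849] [ 0.00041 -0.0007  -0.00191] [0.62952853 0.1103673  0.35772544] [ 0.01089352 -0.04822692 -0.00823849] [ 4.420e-01  1.300e-02  2.045e+00 -1.000e-03  1.084e+00  3.540e-01]
[[0.996, 0.088, 0.002, -0.467], [0.084, -0.96, 0.268, 0.181], [0.025, -0.266, -0.964, 0.354], [0.0, 0.0, 0.0, 1.0]] 330.8980767220159
```

View pics/m1.png

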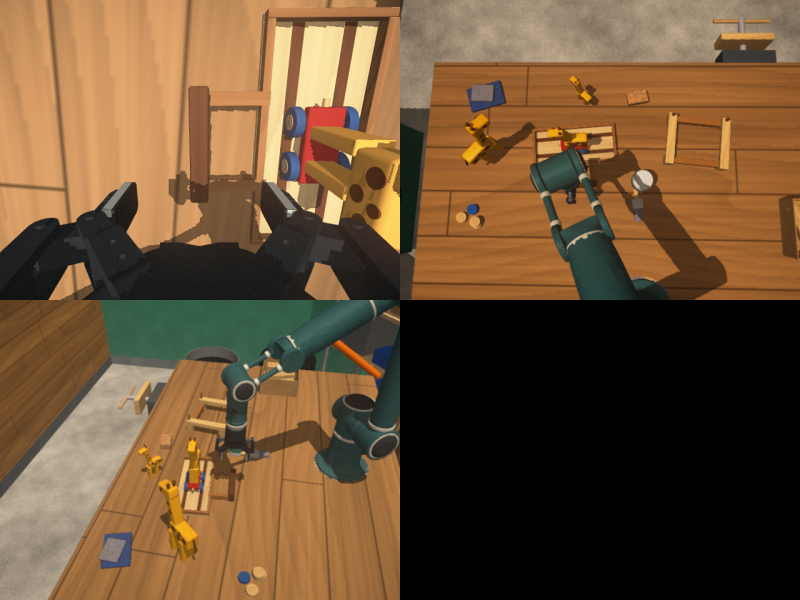

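Half-scale mosaic: the wrist view (top left) shows the handle bar at (200,140) and the wheels at (292,122) and (290,165). The network's bar centre (0.4475, 0.241) agrees with my fit, so I'm descending and gripping.

Call:
{"api": "apply_moves", "payload": {
  "fingers": [1,1,1,1,1,1,1,0,0,0,0,0],
  "travel": [
    [0,0,0.4],
    [0,0,0.6],
    [0,0,0.6],
    [0,0,0.6],
    [0,0,0.3],
    [0,0,0.15],
    [0,0,0.03],
    [0,0,0],
    [0,0,0],
    [0,0,0],
    [0,0,0],
    [0,0,0]
  ],
  "rotation": [
    [0,0,0],
    [0,0,0],
    [0,0,0],
    [0,0,0],
    [0,0,0],
    [0,0,0],
    [0,0,0],
    [0,0,0],
    [0,0,0],
    [0,0,0],
    [0,0,0],
    [0,0,0]
  ],
  "newtons": 40
}}

```text
time: 5.1
tool_pos: [0.4475, 0.2395, 0.0166]
tcp_rot: [2.121, 2.317, 0.001]
wrist_force: [-1.6, 0.3, 5.0]
width: 0.275
grip_force: 44.4
```

Call:
{"api": "apply_moves", "payload": {
  "fingers": [0,0,0],
  "travel": [
    [0,0,0],
    [0,0,0],
    [0,0,0]
  ],
  "rotation": [
    [0,0,0],
    [0,0,0],
    [0,0,0]
  ],
  "newtons": 110
}}

```text
time: 5.4
tool_pos: [0.4475, 0.2395, 0.0168]
tcp_rot: [2.121, 2.317, 0.001]
wrist_force: [-2.7, -0.1, 6.3]
width: 0.263
grip_force: 107.9
```

Run:
```python
from h import *
for i in range(2):
    s=read_state(); print(s["time"],np.round(s["tool_pos"],4),(tool(1.658).inv()*R.from_rotvec(s["tcp_rot"])).as_rotvec().round(5),np.round(s["wrist_force"],2),np.round(s["torque"],3),s["width"],s["grip_force"])
    w=read_camera("wrist"); 
sd=read_camera("side")
o=np.zeros((300,800,3),np.uint8);o[:,:400]=cv2.resize(w["image"],(400,300),interpolation=cv2.INTER_AREA);o[:,400:]=cv2.resize(sd["image"],(400,300),interpolation=cv2.INTER_AREA)
cv2.imwrite("pics/m2.png",o[:,:,::-1]); np.savez("ref.npz",w=w["image"],sd=sd["image"],we=w["extrinsics"],fx=w["fx"],cx=w["cx"],cy=w["cy"])
```

```text
5.4 [0.4475 0.2395 0.0168] [-0.00082  0.00014 -0.00146] [-2.75 -0.09  6.27] [-0.122  0.175  0.159] 0.2632246725999878 107.85305857658386
5.45 [0.4475 0.2396 0.0168] [-0.00082  0.00014 -0.00149] [-1.28 -1.12  6.79] [-0.105  0.163  0.147] 0.2640672525224198 107.85077691078186
```

View pics/m2.png

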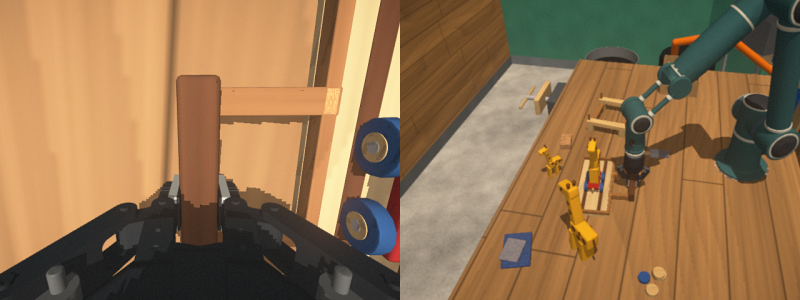

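```bash
cat >> h.py <<'E'
_d=np.load("ref.npz"); _T=np.eye(4); _T[:3,:3]=tool(1.6565).as_matrix(); _T[:3,3]=[.4475,.2395,.0168]
CT=_d["we"]@_T   # tool -> camera
def wheels(im,full=False):
    """wheelbase way (m) from the two near wheels' blue rings in a wrist picture"""
    h=cv2.cvtColor(im,cv2.COLOR_RGB2HSV); m=cv2.inRange(h,(100,110,40),(130,255,255)); m[:,:480]=0
    m=cv2.morphologyEx(m,cv2.MORPH_CLOSE,np.ones((5,5),np.uint8))
    n,l,st,ce=cv2.connectedComponentsWithStats(m); out=[]
    for i in range(1,n):
        if st[i,4]<600: continue
        c,_=cv2.findContours((l==i).astype(np.uint8),cv2.RETR_EXTERNAL,cv2.CHAIN_APPROX_NONE)
        c=max(c,key=len).reshape(-1,2).astype(float); c=c[(c[:,0]<636)]
        o=-CT[:3,:3].T@CT[:3,3]; d=np.c_[(c[:,0]-_d["cx"])/_d["fx"],(c[:,1]-_d["cy"])/_d["fx"],np.ones(len(c))]@CT[:3,:3]
        XW=.155-.036; k=(XW-o[1])/d[:,1]; y=o[0]+k*d[:,0]; z=.0168-(o[2]+k*d[:,2])
        A=np.c_[2*y,2*z,np.ones(len(y))]; v=np.linalg.lstsq(A,y*y+z*z,rcond=None)[0]  # circle fit
        out.append((v[0],v[1],np.sqrt(v[2]+v[0]**2+v[1]**2),st[i,4]))
    return sorted(out)
E
python3 - <<'E'
from h import *
print(np.round(wheels(_d["w"]) if 0 else wheels(np.load("ref.npz")["w"]),4)); print(CT.round(4))
E
```

```text
[[-2.330e-02  3.850e-02  1.660e-02  3.558e+03]
 [ 3.400e-02  3.210e-02  1.500e-02  2.775e+03]]
[[ 2.800e-03  1.000e+00 -1.100e-03 -4.000e-04]
 [-9.635e-01  2.400e-03 -2.678e-01  2.690e-02]
 [-2.678e-01  1.800e-03  9.635e-01  1.560e-01]
 [ 0.000e+00  0.000e+00  0.000e+00  1.000e+00]]
```

Add to h.py:
```python
def way(im):
    o=wheels(im)
    if len(o)>=2: return (o[0][0]+o[1][0])/2-.00535
    return o[0][0] if o else None
def look(n=2,gap=0,th=1.6565,save=None):
    for i in range(n):
        s=read_state(); w=read_camera("wrist")["image"]; v=way(w)
        e=(tool(th).inv()*R.from_rotvec(s["tcp_rot"])).as_rotvec()
        print("t%.2f"%s["time"],"way mm",None if v is None else round(v*1e3,2),len(wheels(w)),np.round(s["tool_pos"],4),"rot",e.round(5),"F",np.round(s["wrist_force"],1),"M",np.round(s["torque"],2))
    if save: cv2.imwrite(save,cv2.resize(w,(400,300))[:,:,::-1])
```

```text
(no output)
```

Call:
{"api": "apply_moves", "payload": {
  "fingers": [0,0,0,0,0,0,0,0],
  "travel": [
    [0,0,-0.03],
    [0,0,-0.06],
    [0,0,-0.1],
    [0,0,-0.1],
    [0,0,-0.1],
    [0,0,-0.1],
    [0,0,-0.06],
    [0,0,-0.03]
  ],
  "rotation": [
    [0,0,0],
    [0,0,0],
    [0,0,0],
    [0,0,0],
    [0,0,0],
    [0,0,0],
    [0,0,0],
    [0,0,0]
  ]
}}

```text
time: 6.35
tool_pos: [0.4474, 0.2394, 0.0454]
tcp_rot: [2.122, 2.317, 0.001]
wrist_force: [0.0, 0.0, -5.8]
width: 0.26
grip_force: 108.3
```

```bash
python3 -c "
from h import *
look(3,save='pics/w3.png')"
```

```text
t6.35 way mm 2.99 2 [0.4474 0.2394 0.0454] rot [-0.00073  0.00031 -0.00211] F [ 0.   0.  -5.8] M [-0.08  0.83  0.04]
t6.40 way mm 3.57 2 [0.4474 0.2394 0.0454] rot [-0.00078  0.00032 -0.00215] F [-0.2 -0.7 -6.1] M [-0.09  0.85  0.03]
t6.45 way mm 4.34 2 [0.4473 0.2393 0.0451] rot [-0.00052  0.00024 -0.00214] F [ 0.1 -0.2 -6.6] M [-0.12  0.8  -0.01]
```

```bash
cat > plan.py <<'E'
import json,sys
from h import *
G=9.81; LAG=.05
def load(): return json.load(open("log.json"))
def save(L): json.dump(L,open("log.json","w"))
def sim(t0,s,v,b,t1s,L):
    """way at times t1s, from t0, with the logged rows [t_start,u0,u1,acc]"""
    out=[];t=t0;dt=.005
    for t1 in t1s:
        while t<t1-1e-6:
            q=t-LAG; u,a=L["rows"][0][1],0.
            for r in L["rows"]:
                if r[0]<=q<r[0]+.1: u=r[1]+(r[2]-r[1])*(q-r[0])/.1; a=r[3]; break
                if q>=r[0]+.1: u=r[2]
            v+=dt*(-G*(u+b)-a-v/11); s+=dt*v; t+=dt
        out.append((s,v))
    return np.array(out)
def estimate(L,win=3.0):
    M=[m for m in L["meas"] if m[0]>L["meas"][-1][0]-win]; t0=M[0][0]; ts=[m[0] for m in M]; y=np.array([m[1] for m in M])
    base=sim(t0,0,0,0,ts,L)[:,0]; J=[]
    for k in range(3):
        x=[0,0,0]; x[k]=[1,1,.01][k]; J.append((sim(t0,*x,ts,L)[:,0]-base)/x[k])
    J=np.array(J).T; A=np.vstack([J/.0003,[0,0,1/.0006]]); r=np.r_[(y-base)/.0003,L["b"]/.0006]
    x=np.linalg.lstsq(A,r,rcond=None)[0]; L["b"]=x[2]
    e=sim(t0,*x,[ts[-1]],L)[0]; print("est s %.1f mm v %.1f mm/s b %.5f"%(e[0]*1e3,e[1]*1e3,x[2]),"res mm",((y-base-J@x)*1e3).round(1)); return e
def look(n=3,save_png=None):
    L=load()
    for i in range(n):
        s=read_state(); w=read_camera("wrist")["image"]; v=way(w); L["meas"].append([s["time"],v])
    r=R.from_rotvec(s["tcp_rot"]); e=(tool(L["th"]).inv()*r).as_rotvec()
    print("t%.2f"%s["time"],[round(m[1]*1e3,1) for m in L["meas"][-n:]],len(wheels(w)),np.round(s["tool_pos"],4),"rot",e.round(4),"u",round(L["u"],4),"F",np.round(s["wrist_force"],1),"M",np.round(s["torque"],2),round(s["grip_force"]))
    L["now"]=read_state()["time"]; save(L); return L
def mj(x): return x**3*(10-15*x+6*x*x)
def plan(L,c1,psi1,z1,N,r_u=1.,umax=.03):
    """tray centre to c1, yaw psi1, TCP height z1 in N rows, tilts by least squares"""
    e=estimate(L); c0=np.array(L["c"]); psi0=L["psi"]; z0=L["z"]; c1=np.array(c1)
    g=lambda k:mj(np.clip(k/N,0,1)); C=lambda k:c0+(c1-c0)*g(k)
    acc=[]
    for k in range(N):
        a=(C(k+1)-2*C(k+.5)+C(k))/.0025; p=psi0+(psi1-psi0)*g(k+.5); acc.append(a@[-np.sin(p),np.cos(p)])
    # linear rollout: unknown u_1..u_N (at row ends), linear ramps
    def roll(u,aff):
        s,v=e if aff else (0,0); S=[]; uu=np.r_[L["u"] if aff else 0,u]
        for k in range(N):
            um=(uu[k]+uu[k+1])/2; a=-G*(um+(L["b"] if aff else 0))-(acc[k] if aff else 0)
            s+=.1*v+.005*a; v+=.1*a; v*=1-.1/11; S.append((s,v))
        return np.array(S)
    B=roll(np.zeros(N),True); Js=np.array([roll(np.eye(N)[i],False) for i in range(N)])
    nom=-L["b"]-np.array(acc+[0.])[1:]/G*.5-np.array(acc)/G*.5; nom[-1]=-L["b"]
    W=np.full(N,10.); W[-1]=400; Wv=np.full(N,5.); Wv[-1]=400
    D=np.eye(N)-np.eye(N,k=-1)
    wu=np.full(N,30.*r_u); wu[-1]=3000
    A=np.vstack([Js[:,:,0].T*W[:,None],Js[:,:,1].T*Wv[:,None],np.diag(wu),D*150*r_u])
    y=np.r_[-B[:,0]*W,-B[:,1]*Wv,wu*nom,150*r_u*(D@nom+np.r_[L["u"]-0*nom[0],np.zeros(N-1)])]
    u=np.clip(np.linalg.lstsq(A,y,rcond=None)[0],-umax,umax)
    S=B+np.tensordot(u,Js,1); print("pred end s,v mm",(S[-1]*1e3).round(1),"peak",(np.abs(S[:,0]).max()*1e3).round(1),"u",u.round(4).tolist())
    p0=np.array(L["p"]); r0=R.from_quat(L["r"]); un=L["u"]; T,Wt=[],[]
    for k in range(N):
        psi=psi0+(psi1-psi0)*g(k+1); c=C(k+1); z=z0+(z1-z0)*g(k+1)
        P=np.r_[c-.155*np.array([np.cos(psi),np.sin(psi)]),z]; r=tool(psi+np.pi/2,L["t0"]+u[k],L["roll"])
        t=np.round(r0.inv().apply(P-p0)/.05,3)+0.; w=np.round(np.degrees((r0.inv()*r).as_rotvec())/6,3)+0.
        p0=p0+r0.apply(t*.05); r0=r0*R.from_rotvec(np.radians(w*6)); T.append(t.tolist()); Wt.append(w.tolist())
        L["rows"].append([L["now"]+.1*k,un,float(u[k]),float(acc[k])]); un=float(u[k])
    for i in range(0,N,12): print("travel",json.dumps(T[i:i+12])); print("rotation",json.dumps(Wt[i:i+12]))
    L.update(c=c1.tolist(),psi=psi1,z=z1,u=un,p=p0.tolist(),r=r0.as_quat().tolist(),th=psi1+np.pi/2,now=L["now"]+.1*N); save(L)
E
python3 - <<'E'
from plan import *
s=read_state(); psi=1.6586-np.pi/2; p=np.array([.4474,.2394,.0454]); 
c=(p[:2]+.155*np.array([np.cos(psi),np.sin(psi)])).tolist()
r=tool(1.6586,.0003,-.0007)
L=dict(rows=[[5.0,0,0,0]],meas=[[5.75,0.],[6.35,.00299],[6.40,.00357],[6.45,.00434]],b=-.0021,now=s["time"],c=c,psi=psi,z=.0454,u=0.,p=p.tolist(),r=r.as_quat().tolist(),t0=.0003,roll=-.0007,th=1.6586)
print(s["time"],c,psi)
plan(L,c,psi,.12,12)
E
```

```text
6.5 [0.6018028986702041, 0.25299208895787145] 0.08780367320510352
est s 4.3 mm v 13.3 mm/s b -0.00218 res mm [ 0.  -0.  -0.   0.1]
pred end s,v mm [ 0.6 -0.3] peak 6.9 u [0.0062, 0.0081, 0.0085, 0.0076, 0.0061, 0.0041, 0.002, 0.0001, -0.0012, -0.0016, -0.0006, 0.0022]
travel [[0.0, 0.0, -0.008], [0.0, 0.0, -0.045], [0.001, 0.0, -0.101], [0.002, 0.0, -0.159], [0.001, 0.0, -0.204], [0.002, 0.001, -0.229], [0.001, 0.0, -0.229], [0.0, 0.0, -0.204], [0.0, 0.0, -0.159], [0.0, 0.0, -0.101], [0.0, 0.0, -0.045], [0.0, 0.0, -0.008]]
rotation [[0.0, 0.059, 0.0], [0.0, 0.019, 0.0], [0.0, 0.003, 0.0], [0.0, -0.008, 0.0], [0.0, -0.015, 0.0], [0.0, -0.019, 0.0], [0.0, -0.02, 0.0], [0.0, -0.018, 0.0], [0.0, -0.012, 0.0], [0.0, -0.004, 0.0], [0.0, 0.009, 0.0], [0.0, 0.027, 0.0]]
```

Call:
{"api": "apply_moves", "payload": {
  "fingers": [0,0,0,0,0,0,0,0,0,0,0,0],
  "travel": [
    [0.0,0.0,-0.008],
    [0.0,0.0,-0.045],
    [0.001,0.0,-0.101],
    [0.002,0.0,-0.159],
    [0.001,0.0,-0.204],
    [0.002,0.001,-0.229],
    [0.001,0.0,-0.229],
    [0.0,0.0,-0.204],
    [0.0,0.0,-0.159],
    [0.0,0.0,-0.101],
    [0.0,0.0,-0.045],
    [0.0,0.0,-0.008]
  ],
  "rotation": [
    [0.0,0.059,0.0],
    [0.0,0.019,0.0],
    [0.0,0.003,0.0],
    [0.0,-0.008,0.0],
    [0.0,-0.015,0.0],
    [0.0,-0.019,0.0],
    [0.0,-0.02,0.0],
    [0.0,-0.018,0.0],
    [0.0,-0.012,0.0],
    [0.0,-0.004,0.0],
    [0.0,0.009,0.0],
    [0.0,0.027,0.0]
  ]
}}

```text
time: 7.7
tool_pos: [0.4471, 0.2393, 0.1195]
tcp_rot: [-2.12, -2.316, -0.003]
wrist_force: [0.1, 0.4, -6.9]
width: 0.26
grip_force: 108.1
```

Run:
```python
from plan import *
L=look(3); estimate(L); save(L)
print([round(m[1]*1e3,1) for m in L["meas"]])
```

```text
t7.80 [np.float64(-5.5), np.float64(-5.9), np.float64(-6.1)] 2 [0.4468 0.239  0.1189] rot [0.0009 0.002  0.    ] u 0.0022 F [ 0.2 -0.4 -5.9] M [-0.09  0.91  0.02] 108
est s -6.4 mm v -11.1 mm/s b -0.00138 res mm [-0.  -0.1 -0.   0.2 -0.2 -0.1  0.2]
[0.0, 3.0, 3.6, 4.3, np.float64(-5.5), np.float64(-5.9), np.float64(-6.1)]
```

```bash
cat > seg.py <<'E'
from plan import *
f=float(sys.argv[1]); z=float(sys.argv[2]); N=int(sys.argv[3])
A=np.array([.6018,.2530]); B=np.array([.603,-.2117])
L=load(); plan(L,(A+(B-A)*f).tolist(),.0878+(-.101-.0878)*f,z,N)
E
python3 seg.py .25 .17 24
```

```text
est s -6.4 mm v -11.1 mm/s b -0.00138 res mm [-0.  -0.2 -0.   0.2 -0.2 -0.1  0.2]
pred end s,v mm [-0.  0.] peak 10.9 u [0.0059, 0.0079, 0.0093, 0.0101, 0.0104, 0.0102, 0.0094, 0.0083, 0.0067, 0.0049, 0.0029, 0.0007, -0.0014, -0.0035, -0.0054, -0.007, -0.0082, -0.009, -0.0092, -0.0087, -0.0075, -0.0054, -0.0024, 0.0014]
travel [[-0.001, 0.0, -0.001], [-0.01, -0.001, -0.004], [-0.024, -0.002, -0.011], [-0.042, -0.004, -0.02], [-0.062, -0.006, -0.03], [-0.084, -0.007, -0.04], [-0.106, -0.009, -0.05], [-0.124, -0.01, -0.058], [-0.141, -0.012, -0.067], [-0.155, -0.012, -0.072], [-0.164, -0.012, -0.077], [-0.168, -0.011, -0.078]]
rotation [[0.0, 0.035, 0.0], [0.0, 0.019, 0.002], [0.0, 0.014, 0.005], [0.0, 0.008, 0.009], [0.0, 0.003, 0.013], [0.0, -0.003, 0.018], [-0.001, -0.007, 0.022], [0.0, -0.011, 0.026], [0.0, -0.015, 0.029], [0.0, -0.017, 0.032], [-0.001, -0.02, 0.034], [0.0, -0.02, 0.035]]
travel [[-0.169, -0.011, -0.078], [-0.165, -0.011, -0.076], [-0.155, -0.009, -0.071], [-0.142, -0.007, -0.064], [-0.126, -0.007, -0.057], [-0.107, -0.005, -0.048], [-0.085, -0.003, -0.038], [-0.063, -0.003, -0.029], [-0.043, -0.002, -0.019], [-0.023, -0.001, -0.01], [-0.01, 0.0, -0.005], [-0.002, 0.0, -0.001]]
rotation [[0.0, -0.021, 0.035], [0.001, -0.02, 0.034], [0.0, -0.018, 0.033], [0.0, -0.015, 0.029], [0.0, -0.012, 0.026], [0.0, -0.007, 0.022], [0.0, -0.002, 0.018], [0.0, 0.005, 0.013], [0.001, 0.011, 0.008], [0.0, 0.02, 0.005], [0.0, 0.029, 0.002], [0.0, 0.036, 0.001]]
```

Call:
{"api": "apply_moves", "payload": {
  "fingers": [0,0,0,0,0,0,0,0,0,0,0,0],
  "travel": [
    [-0.001,0.0,-0.001],
    [-0.01,-0.001,-0.004],
    [-0.024,-0.002,-0.011],
    [-0.042,-0.004,-0.02],
    [-0.062,-0.006,-0.03],
    [-0.084,-0.007,-0.04],
    [-0.106,-0.009,-0.05],
    [-0.124,-0.01,-0.058],
    [-0.141,-0.012,-0.067],
    [-0.155,-0.012,-0.072],
    [-0.164,-0.012,-0.077],
    [-0.168,-0.011,-0.078]
  ],
  "rotation": [
    [0.0,0.035,0.0],
    [0.0,0.019,0.002],
    [0.0,0.014,0.005],
    [0.0,0.008,0.009],
    [0.0,0.003,0.013],
    [0.0,-0.003,0.018],
    [-0.001,-0.007,0.022],
    [0.0,-0.011,0.026],
    [0.0,-0.015,0.029],
    [0.0,-0.017,0.032],
    [-0.001,-0.02,0.034],
    [0.0,-0.02,0.035]
  ]
}}

```text
time: 9.05
tool_pos: [0.4471, 0.184, 0.1448]
tcp_rot: [-2.149, -2.291, -0.001]
wrist_force: [-0.1, 0.3, -5.8]
width: 0.263
grip_force: 108.1
```

Call:
{"api": "apply_moves", "payload": {
  "fingers": [0,0,0,0,0,0,0,0,0,0,0,0],
  "travel": [
    [-0.169,-0.011,-0.078],
    [-0.165,-0.011,-0.076],
    [-0.155,-0.009,-0.071],
    [-0.142,-0.007,-0.064],
    [-0.126,-0.007,-0.057],
    [-0.107,-0.005,-0.048],
    [-0.085,-0.003,-0.038],
    [-0.063,-0.003,-0.029],
    [-0.043,-0.002,-0.019],
    [-0.023,-0.001,-0.01],
    [-0.01,0.0,-0.005],
    [-0.002,0.0,-0.001]
  ],
  "rotation": [
    [0.0,-0.021,0.035],
    [0.001,-0.02,0.034],
    [0.0,-0.018,0.033],
    [0.0,-0.015,0.029],
    [0.0,-0.012,0.026],
    [0.0,-0.007,0.022],
    [0.0,-0.002,0.018],
    [0.0,0.005,0.013],
    [0.001,0.011,0.008],
    [0.0,0.02,0.005],
    [0.0,0.029,0.002],
    [0.0,0.036,0.001]
  ]
}}

```text
time: 10.25
tool_pos: [0.447, 0.1304, 0.1694]
tcp_rot: [-2.175, -2.265, -0.002]
wrist_force: [0.2, 0.0, -6.1]
width: 0.266
grip_force: 108.1
```

```bash
python3 -c "
from plan import *
L=look(3)"; python3 seg.py .5 .17 24
```

```text
t10.35 [np.float64(-14.7), np.float64(-15.5), np.float64(-16.4)] 2 [0.447  0.1304 0.1694] rot [ 0.0002  0.0016 -0.0001] u 0.0014 F [-0.1 -0.6 -6. ] M [0.04 0.82 0.01] 108
est s -16.2 mm v -14.1 mm/s b -0.00065 res mm [ 0.  -0.1  0.1  0.1  0.  -0.2]
pred end s,v mm [-0.   0.1] peak 20.5 u [0.0038, 0.0056, 0.0069, 0.0078, 0.0082, 0.0082, 0.0077, 0.0068, 0.0055, 0.0039, 0.0021, 0.0002, -0.0018, -0.0037, -0.0055, -0.007, -0.0081, -0.0088, -0.009, -0.0086, -0.0074, -0.0055, -0.0028, 0.0006]
travel [[-0.001, 0.0, 0.0], [-0.01, -0.001, 0.0], [-0.023, -0.001, 0.0], [-0.043, -0.002, 0.0], [-0.063, -0.002, -0.001], [-0.085, -0.003, 0.0], [-0.106, -0.004, -0.001], [-0.125, -0.004, -0.001], [-0.142, -0.004, -0.001], [-0.156, -0.004, -0.001], [-0.164, -0.004, -0.001], [-0.17, -0.003, 0.0]]
rotation [[0.0, 0.023, 0.0], [0.0, 0.017, 0.002], [0.0, 0.013, 0.005], [-0.001, 0.008, 0.009], [0.0, 0.004, 0.013], [0.0, 0.0, 0.017], [0.0, -0.005, 0.022], [0.0, -0.009, 0.026], [0.0, -0.012, 0.03], [-0.001, -0.015, 0.032], [0.0, -0.017, 0.034], [0.0, -0.019, 0.035]]
travel [[-0.169, -0.003, 0.0], [-0.165, -0.002, 0.0], [-0.155, -0.001, 0.001], [-0.142, -0.001, 0.0], [-0.126, 0.0, 0.001], [-0.106, 0.001, 0.001], [-0.085, 0.0, 0.001], [-0.063, 0.0, 0.0], [-0.042, 0.001, 0.001], [-0.024, 0.0, 0.0], [-0.01, 0.0, 0.0], [-0.001, 0.0, 0.0]]
rotation [[0.0, -0.019, 0.035], [0.0, -0.018, 0.034], [0.001, -0.017, 0.032], [0.0, -0.014, 0.03], [0.0, -0.011, 0.026], [0.0, -0.007, 0.022], [0.0, -0.002, 0.017], [0.0, 0.005, 0.013], [0.0, 0.011, 0.009], [0.0, 0.018, 0.005], [0.0, 0.026, 0.002], [0.0, 0.033, 0.0]]
```

```bash
sed -i 's#\.0006#.0015#g' plan.py; sed -i 's/^L=load(); plan/import shutil; shutil.copy("log.json","bak.json"); L=load(); plan/' seg.py
python3 - <<'E'
from plan import *
L=load(); L["rows"]=L["rows"][:-24]; f=.25
A=np.array([.6018,.2530]); B=np.array([.603,-.2117]); c=A+(B-A)*f; psi=.0878-.1888*f
L.update(c=c.tolist(),psi=psi,th=psi+np.pi/2,z=.17,u=L["rows"][-1][2],now=L["now"]-2.4,b=-.00138)
L["p"]=[*(c-.155*np.array([np.cos(psi),np.sin(psi)])),.17]; L["r"]=tool(L["th"],L["t0"]+L["u"],L["roll"]).as_quat().tolist()
save(L); print(L["now"],read_state()["time"],L["p"])
E
python3 seg.py .5 .17 24
```

```text
10.4 10.4 [np.float64(0.4472277303530867), np.float64(0.13053372871243016), 0.17]
est s -16.3 mm v -15.3 mm/s b -0.00055 res mm [ 0.1 -0.1 -0.   0.1  0.  -0.1]
pred end s,v mm [-0.1  0.1] peak 21.0 u [0.0036, 0.0053, 0.0066, 0.0075, 0.0079, 0.0079, 0.0074, 0.0065, 0.0053, 0.0037, 0.0019, 0.0, -0.0019, -0.0038, -0.0055, -0.007, -0.0082, -0.0089, -0.009, -0.0086, -0.0074, -0.0055, -0.0028, 0.0006]
travel [[-0.001, 0.0, 0.0], [-0.01, 0.0, 0.0], [-0.024, -0.001, 0.0], [-0.042, -0.002, 0.0], [-0.063, -0.003, -0.001], [-0.085, -0.003, -0.001], [-0.106, -0.003, -0.001], [-0.126, -0.005, -0.001], [-0.142, -0.004, 0.0], [-0.155, -0.004, -0.001], [-0.165, -0.004, -0.001], [-0.169, -0.003, 0.0]]
rotation [[0.0, 0.022, 0.0], [0.0, 0.015, 0.002], [0.0, 0.013, 0.005], [0.0, 0.008, 0.009], [0.0, 0.004, 0.013], [0.0, 0.0, 0.018], [-0.001, -0.004, 0.022], [0.0, -0.009, 0.026], [0.0, -0.012, 0.029], [0.0, -0.015, 0.032], [0.0, -0.017, 0.034], [0.0, -0.018, 0.035]]
travel [[-0.169, -0.003, 0.0], [-0.165, -0.001, 0.0], [-0.155, -0.002, 0.0], [-0.143, 0.0, 0.001], [-0.125, 0.0, 0.001], [-0.106, 0.0, 0.001], [-0.085, 0.0, 0.001], [-0.063, 0.001, 0.0], [-0.043, 0.0, 0.0], [-0.024, 0.0, 0.001], [-0.009, 0.0, 0.0], [-0.002, 0.0, 0.0]]
rotation [[0.0, -0.019, 0.035], [0.0, -0.018, 0.034], [0.0, -0.016, 0.033], [0.0, -0.014, 0.029], [0.0, -0.011, 0.026], [0.001, -0.007, 0.022], [0.0, -0.002, 0.018], [0.0, 0.005, 0.013], [0.0, 0.011, 0.008], [0.0, 0.018, 0.005], [0.0, 0.026, 0.002], [0.0, 0.032, 0.001]]
```

Call:
{"api": "apply_moves", "payload": {
  "fingers": [0,0,0,0,0,0,0,0,0,0,0,0],
  "travel": [
    [-0.001,0.0,0.0],
    [-0.01,0.0,0.0],
    [-0.024,-0.001,0.0],
    [-0.042,-0.002,0.0],
    [-0.063,-0.003,-0.001],
    [-0.085,-0.003,-0.001],
    [-0.106,-0.003,-0.001],
    [-0.126,-0.005,-0.001],
    [-0.142,-0.004,0.0],
    [-0.155,-0.004,-0.001],
    [-0.165,-0.004,-0.001],
    [-0.169,-0.003,0.0]
  ],
  "rotation": [
    [0.0,0.022,0.0],
    [0.0,0.015,0.002],
    [0.0,0.013,0.005],
    [0.0,0.008,0.009],
    [0.0,0.004,0.013],
    [0.0,0.0,0.018],
    [-0.001,-0.004,0.022],
    [0.0,-0.009,0.026],
    [0.0,-0.012,0.029],
    [0.0,-0.015,0.032],
    [0.0,-0.017,0.034],
    [0.0,-0.018,0.035]
  ]
}}

```text
time: 11.6
tool_pos: [0.4471, 0.0752, 0.1694]
tcp_rot: [2.203, 2.24, -0.0]
wrist_force: [-0.1, 0.4, -6.6]
width: 0.262
grip_force: 108.1
```

Call:
{"api": "apply_moves", "payload": {
  "fingers": [0,0,0,0,0,0,0,0,0,0,0,0],
  "travel": [
    [-0.169,-0.003,0.0],
    [-0.165,-0.001,0.0],
    [-0.155,-0.002,0.0],
    [-0.143,0.0,0.001],
    [-0.125,0.0,0.001],
    [-0.106,0.0,0.001],
    [-0.085,0.0,0.001],
    [-0.063,0.001,0.0],
    [-0.043,0.0,0.0],
    [-0.024,0.0,0.001],
    [-0.009,0.0,0.0],
    [-0.002,0.0,0.0]
  ],
  "rotation": [
    [0.0,-0.019,0.035],
    [0.0,-0.018,0.034],
    [0.0,-0.016,0.033],
    [0.0,-0.014,0.029],
    [0.0,-0.011,0.026],
    [0.001,-0.007,0.022],
    [0.0,-0.002,0.018],
    [0.0,0.005,0.013],
    [0.0,0.011,0.008],
    [0.0,0.018,0.005],
    [0.0,0.026,0.002],
    [0.0,0.032,0.001]
  ]
}}

```text
time: 12.8
tool_pos: [0.4472, 0.0216, 0.1695]
tcp_rot: [-2.228, -2.214, -0.001]
wrist_force: [0.2, -1.3, -6.5]
width: 0.262
grip_force: 108.1
```

```bash
python3 -c "
from plan import *
L=look(3)"; python3 seg.py .75 .17 24
```

```text
t12.90 [np.float64(-12.2), np.float64(-12.4), np.float64(-12.7)] 2 [0.4472 0.0215 0.1695] rot [ 0.0001  0.0007 -0.    ] u 0.0006 F [ 0.  -0.8 -5.9] M [0.04 0.83 0.02] 108
est s -12.7 mm v -5.6 mm/s b -0.00040 res mm [-0.  0.  0. -0. -0.  0.]
pred end s,v mm [-0.  0.] peak 14.0 u [0.004, 0.0065, 0.0083, 0.0095, 0.01, 0.0099, 0.0092, 0.008, 0.0065, 0.0046, 0.0025, 0.0003, -0.0019, -0.0041, -0.0061, -0.0078, -0.0091, -0.0099, -0.0102, -0.0097, -0.0085, -0.0064, -0.0034, 0.0004]
travel [[-0.001, 0.0, 0.0], [-0.01, 0.001, 0.0], [-0.024, 0.0, -0.001], [-0.042, 0.0, 0.0], [-0.063, 0.001, -0.001], [-0.085, 0.001, 0.0], [-0.106, 0.002, -0.001], [-0.126, 0.002, -0.002], [-0.142, 0.003, -0.001], [-0.155, 0.003, -0.001], [-0.165, 0.005, -0.001], [-0.169, 0.005, 0.0]]
rotation [[0.0, 0.032, 0.0], [0.0, 0.025, 0.002], [0.0, 0.017, 0.005], [0.0, 0.011, 0.009], [0.0, 0.005, 0.013], [0.0, -0.001, 0.017], [-0.001, -0.007, 0.022], [0.0, -0.011, 0.026], [0.0, -0.015, 0.03], [0.0, -0.017, 0.032], [0.0, -0.02, 0.034], [-0.001, -0.022, 0.035]]
travel [[-0.169, 0.006, 0.0], [-0.165, 0.007, 0.0], [-0.155, 0.006, 0.001], [-0.142, 0.007, 0.0], [-0.125, 0.006, 0.001], [-0.106, 0.006, 0.001], [-0.085, 0.004, 0.001], [-0.063, 0.004, 0.001], [-0.043, 0.002, 0.0], [-0.023, 0.002, 0.0], [-0.01, 0.0, 0.0], [-0.001, 0.001, 0.0]]
rotation [[0.0, -0.021, 0.035], [0.001, -0.021, 0.034], [0.0, -0.019, 0.032], [0.0, -0.016, 0.03], [0.0, -0.012, 0.026], [0.0, -0.008, 0.022], [0.001, -0.003, 0.017], [0.0, 0.004, 0.013], [0.0, 0.012, 0.009], [0.0, 0.02, 0.005], [0.0, 0.028, 0.002], [0.0, 0.037, 0.0]]
```

Call:
{"api": "apply_moves", "payload": {
  "fingers": [0,0,0,0,0,0,0,0,0,0,0,0],
  "travel": [
    [-0.001,0.0,0.0],
    [-0.01,0.001,0.0],
    [-0.024,0.0,-0.001],
    [-0.042,0.0,0.0],
    [-0.063,0.001,-0.001],
    [-0.085,0.001,0.0],
    [-0.106,0.002,-0.001],
    [-0.126,0.002,-0.002],
    [-0.142,0.003,-0.001],
    [-0.155,0.003,-0.001],
    [-0.165,0.005,-0.001],
    [-0.169,0.005,0.0]
  ],
  "rotation": [
    [0.0,0.032,0.0],
    [0.0,0.025,0.002],
    [0.0,0.017,0.005],
    [0.0,0.011,0.009],
    [0.0,0.005,0.013],
    [0.0,-0.001,0.017],
    [-0.001,-0.007,0.022],
    [0.0,-0.011,0.026],
    [0.0,-0.015,0.03],
    [0.0,-0.017,0.032],
    [0.0,-0.02,0.034],
    [-0.001,-0.022,0.035]
  ]
}}

```text
time: 14.15
tool_pos: [0.4474, -0.0337, 0.1695]
tcp_rot: [2.255, 2.187, 0.0]
wrist_force: [0.3, -0.7, -5.6]
width: 0.265
grip_force: 108.1
```

Call:
{"api": "apply_moves", "payload": {
  "fingers": [0,0,0,0,0,0,0,0,0,0,0,0],
  "travel": [
    [-0.169,0.006,0.0],
    [-0.165,0.007,0.0],
    [-0.155,0.006,0.001],
    [-0.142,0.007,0.0],
    [-0.125,0.006,0.001],
    [-0.106,0.006,0.001],
    [-0.085,0.004,0.001],
    [-0.063,0.004,0.001],
    [-0.043,0.002,0.0],
    [-0.023,0.002,0.0],
    [-0.01,0.0,0.0],
    [-0.001,0.001,0.0]
  ],
  "rotation": [
    [0.0,-0.021,0.035],
    [0.001,-0.021,0.034],
    [0.0,-0.019,0.032],
    [0.0,-0.016,0.03],
    [0.0,-0.012,0.026],
    [0.0,-0.008,0.022],
    [0.001,-0.003,0.017],
    [0.0,0.004,0.013],
    [0.0,0.012,0.009],
    [0.0,0.02,0.005],
    [0.0,0.028,0.002],
    [0.0,0.037,0.0]
  ]
}}

```text
time: 15.35
tool_pos: [0.4478, -0.0872, 0.1695]
tcp_rot: [-2.28, -2.161, -0.001]
wrist_force: [-0.7, 0.2, -6.4]
width: 0.266
grip_force: 108.1
```

```bash
python3 -c "
from plan import *
L=look(3)"; python3 seg.py 1 .15 24
```

```text
t15.45 [np.float64(-6.7), np.float64(-6.7), np.float64(-6.8)] 2 [ 0.4478 -0.0873  0.1695] rot [ 0.0001  0.0005 -0.0001] u 0.0004 F [ 0.8 -0.  -5.9] M [0.05 0.8  0.02] 108
est s -6.9 mm v -3.5 mm/s b -0.00029 res mm [-0.1 -0.   0.1 -0.1 -0.   0.1]
pred end s,v mm [-0.  0.] peak 7.7 u [0.0043, 0.0072, 0.0092, 0.0104, 0.0109, 0.0107, 0.0099, 0.0086, 0.0069, 0.0048, 0.0026, 0.0002, -0.0022, -0.0044, -0.0065, -0.0083, -0.0097, -0.0106, -0.0109, -0.0104, -0.0091, -0.007, -0.0038, 0.0003]
travel [[-0.002, 0.0, 0.001], [-0.009, 0.0, 0.001], [-0.024, 0.002, 0.005], [-0.043, 0.002, 0.007], [-0.063, 0.004, 0.011], [-0.085, 0.005, 0.015], [-0.106, 0.007, 0.018], [-0.125, 0.009, 0.022], [-0.142, 0.01, 0.025], [-0.156, 0.011, 0.027], [-0.164, 0.013, 0.029], [-0.169, 0.014, 0.031]]
rotation [[0.0, 0.037, 0.001], [0.0, 0.028, 0.002], [0.0, 0.019, 0.005], [0.0, 0.012, 0.008], [-0.001, 0.004, 0.014], [0.0, -0.002, 0.017], [0.0, -0.007, 0.022], [0.0, -0.013, 0.026], [0.0, -0.016, 0.03], [-0.001, -0.02, 0.032], [0.0, -0.021, 0.034], [0.0, -0.023, 0.035]]
travel [[-0.169, 0.014, 0.031], [-0.164, 0.015, 0.031], [-0.154, 0.015, 0.029], [-0.142, 0.013, 0.027], [-0.125, 0.013, 0.024], [-0.105, 0.011, 0.02], [-0.084, 0.009, 0.017], [-0.063, 0.006, 0.012], [-0.042, 0.005, 0.008], [-0.024, 0.003, 0.005], [-0.009, 0.001, 0.002], [-0.002, 0.0, 0.0]]
rotation [[0.0, -0.023, 0.035], [0.0, -0.021, 0.034], [0.0, -0.02, 0.032], [0.001, -0.018, 0.029], [0.0, -0.013, 0.026], [0.0, -0.008, 0.022], [0.0, -0.003, 0.018], [0.0, 0.005, 0.013], [0.001, 0.012, 0.009], [0.0, 0.02, 0.005], [0.0, 0.031, 0.002], [0.0, 0.039, 0.0]]
```

Call:
{"api": "apply_moves", "payload": {
  "fingers": [0,0,0,0,0,0,0,0,0,0,0,0],
  "travel": [
    [-0.002,0.0,0.001],
    [-0.009,0.0,0.001],
    [-0.024,0.002,0.005],
    [-0.043,0.002,0.007],
    [-0.063,0.004,0.011],
    [-0.085,0.005,0.015],
    [-0.106,0.007,0.018],
    [-0.125,0.009,0.022],
    [-0.142,0.01,0.025],
    [-0.156,0.011,0.027],
    [-0.164,0.013,0.029],
    [-0.169,0.014,0.031]
  ],
  "rotation": [
    [0.0,0.037,0.001],
    [0.0,0.028,0.002],
    [0.0,0.019,0.005],
    [0.0,0.012,0.008],
    [-0.001,0.004,0.014],
    [0.0,-0.002,0.017],
    [0.0,-0.007,0.022],
    [0.0,-0.013,0.026],
    [0.0,-0.016,0.03],
    [-0.001,-0.02,0.032],
    [0.0,-0.021,0.034],
    [0.0,-0.023,0.035]
  ]
}}

```text
time: 16.7
tool_pos: [0.4481, -0.1426, 0.1594]
tcp_rot: [2.306, 2.133, -0.0]
wrist_force: [-0.7, -0.4, -5.7]
width: 0.261
grip_force: 108.2
```

Call:
{"api": "apply_moves", "payload": {
  "fingers": [0,0,0,0,0,0,0,0,0,0,0,0],
  "travel": [
    [-0.169,0.014,0.031],
    [-0.164,0.015,0.031],
    [-0.154,0.015,0.029],
    [-0.142,0.013,0.027],
    [-0.125,0.013,0.024],
    [-0.105,0.011,0.02],
    [-0.084,0.009,0.017],
    [-0.063,0.006,0.012],
    [-0.042,0.005,0.008],
    [-0.024,0.003,0.005],
    [-0.009,0.001,0.002],
    [-0.002,0.0,0.0]
  ],
  "rotation": [
    [0.0,-0.023,0.035],
    [0.0,-0.021,0.034],
    [0.0,-0.02,0.032],
    [0.001,-0.018,0.029],
    [0.0,-0.013,0.026],
    [0.0,-0.008,0.022],
    [0.0,-0.003,0.018],
    [0.0,0.005,0.013],
    [0.001,0.012,0.009],
    [0.0,0.02,0.005],
    [0.0,0.031,0.002],
    [0.0,0.039,0.0]
  ]
}}

```text
time: 17.9
tool_pos: [0.4486, -0.1962, 0.1496]
tcp_rot: [-2.33, -2.107, -0.001]
wrist_force: [-0.7, -0.4, -5.1]
width: 0.264
grip_force: 108.1
```

```bash
python3 -c "
from plan import *
L=look(3)"; python3 seg.py 1 .15 12
```

```text
t18.00 [np.float64(9.3), np.float64(10.6), np.float64(11.4)] 2 [ 0.4486 -0.1962  0.1496] rot [-0.0001  0.0004 -0.0001] u 0.0003 F [-0.7 -0.4 -6. ] M [0.02 0.86 0.01] 108
est s 11.1 mm v 12.9 mm/s b -0.00103 res mm [-0.3  0.   0.4 -0.5  0.1  0.3]
pred end s,v mm [ 0.9 -0.5] peak 12.9 u [0.0068, 0.0094, 0.0096, 0.0083, 0.0058, 0.0028, -0.0002, -0.0029, -0.0047, -0.0051, -0.0034, 0.001]
travel [[0.0, 0.0, 0.0], [0.0, 0.0, 0.0], [0.0, 0.0, 0.0], [0.0, 0.0, 0.0], [0.0, 0.0, 0.0], [0.0, 0.0, 0.0], [0.0, 0.0, 0.0], [0.0, 0.0, 0.0], [0.0, 0.0, 0.0], [0.0, 0.0, 0.0], [0.0, 0.0, 0.0], [0.0, 0.0, 0.0]]
rotation [[0.0, 0.062, 0.0], [0.0, 0.024, 0.0], [0.0, 0.003, 0.0], [0.0, -0.013, 0.0], [0.0, -0.023, 0.0], [0.0, -0.029, 0.0], [0.0, -0.029, 0.0], [0.0, -0.026, 0.0], [0.0, -0.017, 0.0], [0.0, -0.004, 0.0], [0.0, 0.016, 0.0], [0.0, 0.043, 0.0]]
```

```bash
cp bak.json log.json
python3 - <<'E'
import plan
from plan import *
L=load(); L["b"]=-.0004
e0=plan.estimate; plan.estimate=lambda L:e0(L,.2)
plan.plan(L,L["c"],L["psi"],.15,16)
E
```

```text
Traceback (most recent call last):
AttributeError: 'function' object has no attribute 'estimate'
```

```bash
cat > hold.py <<'E'
import plan as P, sys, shutil
N=int(sys.argv[1]); win=float(sys.argv[2]); L=P.load(); shutil.copy("log.json","bak.json")
if len(sys.argv)>3: L["b"]=float(sys.argv[3])
e0=P.estimate; P.estimate=lambda L:e0(L,win)
P.plan(L,L["c"],L["psi"],L["z"],N)
E
sed -i 's/\.0015/.0010/g' plan.py
python3 hold.py 16 .2 -.0004
```

```text
est s 11.5 mm v 20.5 mm/s b -0.00038 res mm [-0.1  0.1 -0.1]
pred end s,v mm [ 0.3 -0.3] peak 16.1 u [0.0047, 0.007, 0.008, 0.0079, 0.0071, 0.0058, 0.0041, 0.0022, 0.0003, -0.0014, -0.0029, -0.004, -0.0044, -0.004, -0.0025, 0.0004]
travel [[0.0, 0.0, 0.0], [0.0, 0.0, 0.0], [0.0, 0.0, 0.0], [0.0, 0.0, 0.0], [0.0, 0.0, 0.0], [0.0, 0.0, 0.0], [0.0, 0.0, 0.0], [0.0, 0.0, 0.0], [0.0, 0.0, 0.0], [0.0, 0.0, 0.0], [0.0, 0.0, 0.0], [0.0, 0.0, 0.0]]
rotation [[0.0, 0.042, 0.0], [0.0, 0.022, 0.0], [0.0, 0.009, 0.0], [0.0, 0.0, 0.0], [0.0, -0.008, 0.0], [0.0, -0.013, 0.0], [0.0, -0.016, 0.0], [0.0, -0.018, 0.0], [0.0, -0.018, 0.0], [0.0, -0.017, 0.0], [0.0, -0.014, 0.0], [0.0, -0.01, 0.0]]
travel [[0.0, 0.0, 0.0], [0.0, 0.0, 0.0], [0.0, 0.0, 0.0], [0.0, 0.0, 0.0]]
rotation [[0.0, -0.004, 0.0], [0.0, 0.004, 0.0], [0.0, 0.014, 0.0], [0.0, 0.027, 0.0]]
```

Call:
{"api": "apply_moves", "payload": {
  "fingers": [0,0,0,0,0,0,0,0,0,0,0,0],
  "travel": [
    [0,0,0],
    [0,0,0],
    [0,0,0],
    [0,0,0],
    [0,0,0],
    [0,0,0],
    [0,0,0],
    [0,0,0],
    [0,0,0],
    [0,0,0],
    [0,0,0],
    [0,0,0]
  ],
  "rotation": [
    [0.0,0.042,0.0],
    [0.0,0.022,0.0],
    [0.0,0.009,0.0],
    [0.0,0.0,0.0],
    [0.0,-0.008,0.0],
    [0.0,-0.013,0.0],
    [0.0,-0.016,0.0],
    [0.0,-0.018,0.0],
    [0.0,-0.018,0.0],
    [0.0,-0.017,0.0],
    [0.0,-0.014,0.0],
    [0.0,-0.01,0.0]
  ]
}}

```text
time: 19.25
tool_pos: [0.4486, -0.1962, 0.1496]
tcp_rot: [2.329, 2.105, -0.005]
wrist_force: [0.6, 0.2, -6.3]
width: 0.262
grip_force: 108.1
```

Call:
{"api": "apply_moves", "payload": {
  "fingers": [0,0,0,0],
  "travel": [
    [0,0,0],
    [0,0,0],
    [0,0,0],
    [0,0,0]
  ],
  "rotation": [
    [0.0,-0.004,0.0],
    [0.0,0.004,0.0],
    [0.0,0.014,0.0],
    [0.0,0.027,0.0]
  ]
}}

```text
time: 19.65
tool_pos: [0.4486, -0.1962, 0.1496]
tcp_rot: [-2.33, -2.106, -0.0]
wrist_force: [-0.9, -1.0, -6.1]
width: 0.261
grip_force: 108.1
```

```bash
python3 -c "
from plan import *
L=look(4); b=L['b']; estimate(L,2); L['b']=b; estimate(L,.3)"; python3 hold.py 16 2
```

```text
t19.80 [np.float64(6.6), np.float64(7.8), np.float64(8.4), np.float64(9.4)] 2 [ 0.4486 -0.1963  0.1496] rot [0.     0.0002 0.0001] u 0.0004 F [ 0.3 -0.5 -6.7] M [0.03 0.83 0.01] 108
est s 9.1 mm v 14.8 mm/s b -0.00171 res mm [-0.5  0.2  0.4 -0.5  0.1  0.1  0.3]
est s 9.4 mm v 18.5 mm/s b -0.00035 res mm [-0.1  0.2 -0.1 -0. ]
est s 9.1 mm v 14.8 mm/s b -0.00171 res mm [-0.5  0.2  0.4 -0.5  0.1  0.1  0.3]
pred end s,v mm [ 0.3 -0.2] peak 12.5 u [0.0051, 0.0068, 0.0076, 0.0075, 0.0069, 0.0058, 0.0045, 0.0031, 0.0016, 0.0003, -0.0008, -0.0017, -0.002, -0.0017, -0.0005, 0.0017]
travel [[0.0, 0.0, 0.0], [0.0, 0.0, 0.0], [0.0, 0.0, 0.0], [0.0, 0.0, 0.0], [0.0, 0.0, 0.0], [0.0, 0.0, 0.0], [0.0, 0.0, 0.0], [0.0, 0.0, 0.0], [0.0, 0.0, 0.0], [0.0, 0.0, 0.0], [0.0, 0.0, 0.0], [0.0, 0.0, 0.0]]
rotation [[0.0, 0.046, 0.0], [0.0, 0.016, 0.0], [0.0, 0.007, 0.0], [0.0, -0.001, 0.0], [0.0, -0.006, 0.0], [0.0, -0.01, 0.0], [0.0, -0.012, 0.0], [0.0, -0.014, 0.0], [0.0, -0.013, 0.0], [0.0, -0.013, 0.0], [0.0, -0.011, 0.0], [0.0, -0.008, 0.0]]
travel [[0.0, 0.0, 0.0], [0.0, 0.0, 0.0], [0.0, 0.0, 0.0], [0.0, 0.0, 0.0]]
rotation [[0.0, -0.003, 0.0], [0.0, 0.003, 0.0], [0.0, 0.011, 0.0], [0.0, 0.021, 0.0]]
```

```bash
cp bak.json log.json
python3 - <<'E'
from plan import *
from scipy.optimize import least_squares
L=load(); M=[m for m in L["meas"] if m[0]>6.2]; ts=np.array([m[0] for m in M]); y=np.array([m[1] for m in M])
rw=L["rows"]; dt=.01; tt=np.arange(6.3,ts[-1]+.02,dt)
def U(lag):
    tk=[];uk=[];ak=[]
    u=np.zeros(len(tt));a=np.zeros(len(tt))
    for i,q in enumerate(tt-lag):
        for r in rw:
            if r[0]<=q<r[0]+.1: u[i]=r[1]+(r[2]-r[1])*(q-r[0])/.1;a[i]=r[3];break
            if q>=r[0]+.1:u[i]=r[2]
    return u,a
def simg(x,lag,lag2):
    u,_=U(lag);_,a=U(lag2); s,v=x[0],x[1]; o=[]
    for i in range(len(tt)):
        o.append(s); v+=dt*(-G*(u[i]+x[2]+x[3]*s)-a[i]*x[4]-v/11); s+=dt*v
    return np.interp(ts,tt,o)
for lag,lag2 in [(0,0),(.05,.05),(.1,.1),(.05,.1),(.1,.05),(.15,.15)]:
    for fk in (0,1):
        f=lambda x:(simg([x[0],x[1],x[2],x[3]*fk,1+x[4]],lag,lag2)-y)*1e3
        r=least_squares(f,[.003,.012,-.0012,-.02,0.],x_scale=[.01,.01,.001,.05,.1])
        print(lag,lag2,fk,r.x.round(4),"rms",np.sqrt((r.fun**2).mean()).round(2))
E
```

```text
0 0 0 [-0.0055  0.0305 -0.0005 -0.02   -0.1667] rms 6.51
0 0 1 [ 0.0024  0.0101 -0.0011 -0.0629  0.125 ] rms 1.36
0.05 0.05 0 [-0.0054  0.029  -0.0005 -0.0309 -0.144 ] rms 6.56
0.05 0.05 1 [ 0.0025  0.0084 -0.0012 -0.0604  0.1427] rms 1.43
0.1 0.1 0 [-0.0053  0.0275 -0.0005 -0.02   -0.1217] rms 6.6
0.1 0.1 1 [ 0.0027  0.0068 -0.0012 -0.0581  0.1598] rms 1.5
0.05 0.1 0 [-0.0054  0.029  -0.0005 -0.02   -0.1475] rms 6.55
0.05 0.1 1 [ 0.0026  0.0079 -0.0012 -0.0568  0.1291] rms 1.36
0.1 0.05 0 [-0.0053  0.0275 -0.0005 -0.02   -0.1181] rms 6.6
0.1 0.05 1 [ 0.0026  0.0074 -0.0011 -0.0619  0.1743] rms 1.56
0.15 0.15 0 [-0.0052  0.026  -0.0005 -0.0227 -0.0993] rms 6.64
0.15 0.15 1 [ 0.0028  0.0052 -0.0012 -0.0561  0.1773] rms 1.57
```

The compliance model fits: b = -0.0012 - 0.06·s, i.e. the tray sags toward the wheelbase's side. I'm adding it to the planner.

```bash
sed -i 's/^G=9.81; LAG=.05/G=9.81; LAG=.03; K=-.06/; s/v+=dt\*(-G\*(u+b)-a-v\/11)/v+=dt*(-G*(u+b+K*s)-a-v\/11)/; s/a=-G\*(um+(L\["b"\] if aff else 0))/a=-G*(um+K*s+(L["b"] if aff else 0))/; s#\.0010#.0003#g' plan.py; grep -n "K\*s" plan.py; python3 hold.py 16 2 -.0012
```

```text
15:            v+=dt*(-G*(u+b+K*s)-a-v/11); s+=dt*v; t+=dt
45:            um=(uu[k]+uu[k+1])/2; a=-G*(um+K*s+(L["b"] if aff else 0))-(acc[k] if aff else 0)
est s 9.1 mm v 15.0 mm/s b -0.00122 res mm [-0.6  0.2  0.4 -0.5  0.1  0.   0.3]
pred end s,v mm [ 0.3 -0.2] peak 12.6 u [0.005, 0.007, 0.0079, 0.0078, 0.0072, 0.0061, 0.0048, 0.0032, 0.0017, 0.0002, -0.0011, -0.002, -0.0024, -0.0022, -0.0011, 0.0012]
travel [[0.0, 0.0, 0.0], [0.0, 0.0, 0.0], [0.0, 0.0, 0.0], [0.0, 0.0, 0.0], [0.0, 0.0, 0.0], [0.0, 0.0, 0.0], [0.0, 0.0, 0.0], [0.0, 0.0, 0.0], [0.0, 0.0, 0.0], [0.0, 0.0, 0.0], [0.0, 0.0, 0.0], [0.0, 0.0, 0.0]]
rotation [[0.0, 0.045, 0.0], [0.0, 0.019, 0.0], [0.0, 0.008, 0.0], [0.0, 0.0, 0.0], [0.0, -0.006, 0.0], [0.0, -0.011, 0.0], [0.0, -0.013, 0.0], [0.0, -0.014, 0.0], [0.0, -0.015, 0.0], [0.0, -0.014, 0.0], [0.0, -0.012, 0.0], [0.0, -0.009, 0.0]]
travel [[0.0, 0.0, 0.0], [0.0, 0.0, 0.0], [0.0, 0.0, 0.0], [0.0, 0.0, 0.0]]
rotation [[0.0, -0.004, 0.0], [0.0, 0.002, 0.0], [0.0, 0.011, 0.0], [0.0, 0.021, 0.0]]
```

Call:
{"api": "apply_moves", "payload": {
  "fingers": [0,0,0,0,0,0,0,0,0,0,0,0],
  "travel": [
    [0,0,0],
    [0,0,0],
    [0,0,0],
    [0,0,0],
    [0,0,0],
    [0,0,0],
    [0,0,0],
    [0,0,0],
    [0,0,0],
    [0,0,0],
    [0,0,0],
    [0,0,0]
  ],
  "rotation": [
    [0.0,0.045,0.0],
    [0.0,0.019,0.0],
    [0.0,0.008,0.0],
    [0.0,0.0,0.0],
    [0.0,-0.006,0.0],
    [0.0,-0.011,0.0],
    [0.0,-0.013,0.0],
    [0.0,-0.014,0.0],
    [0.0,-0.015,0.0],
    [0.0,-0.014,0.0],
    [0.0,-0.012,0.0],
    [0.0,-0.009,0.0]
  ]
}}

```text
time: 21.05
tool_pos: [0.4486, -0.1962, 0.1495]
tcp_rot: [2.33, 2.106, -0.003]
wrist_force: [-0.3, 0.2, -6.4]
width: 0.259
grip_force: 108.1
```

Call:
{"api": "apply_moves", "payload": {
  "fingers": [0,0,0,0],
  "travel": [
    [0,0,0],
    [0,0,0],
    [0,0,0],
    [0,0,0]
  ],
  "rotation": [
    [0.0,-0.004,0.0],
    [0.0,0.002,0.0],
    [0.0,0.011,0.0],
    [0.0,0.021,0.0]
  ]
}}

```text
time: 21.45
tool_pos: [0.4486, -0.1962, 0.1496]
tcp_rot: [-2.33, -2.106, -0.001]
wrist_force: [-0.5, 0.4, -5.8]
width: 0.261
grip_force: 108.1
```

```bash
python3 -c "
from plan import *
L=look(4); b=L['b']; estimate(L,.3)"; python3 hold.py 12 2
```

```text
t21.60 [np.float64(-0.4), np.float64(-0.5), np.float64(-0.6), np.float64(-0.2)] 2 [ 0.4486 -0.1963  0.1496] rot [0.     0.0011 0.0001] u 0.0012 F [ 0.3 -0.2 -6. ] M [0.14 0.81 0.03] 108
est s -0.4 mm v 0.7 mm/s b -0.00122 res mm [ 0.1 -0.1 -0.2  0.1]
est s -0.6 mm v -2.9 mm/s b -0.00104 res mm [-0.5  0.1  0.1  0.4 -0.2 -0.2 -0.1  0.4]
pred end s,v mm [-0.2  0.1] peak 1.4 u [0.0008, -0.0, -0.0004, -0.0004, -0.0001, 0.0004, 0.0009, 0.0013, 0.0017, 0.0018, 0.0017, 0.001]
travel [[0.0, 0.0, 0.0], [0.0, 0.0, 0.0], [0.0, 0.0, 0.0], [0.0, 0.0, 0.0], [0.0, 0.0, 0.0], [0.0, 0.0, 0.0], [0.0, 0.0, 0.0], [0.0, 0.0, 0.0], [0.0, 0.0, 0.0], [0.0, 0.0, 0.0], [0.0, 0.0, 0.0], [0.0, 0.0, 0.0]]
rotation [[0.0, -0.004, 0.0], [0.0, -0.008, 0.0], [0.0, -0.003, 0.0], [0.0, 0.0, 0.0], [0.0, 0.003, 0.0], [0.0, 0.004, 0.0], [0.0, 0.005, 0.0], [0.0, 0.005, 0.0], [0.0, 0.003, 0.0], [0.0, 0.001, 0.0], [0.0, -0.001, 0.0], [0.0, -0.006, 0.0]]
```

Call:
{"api": "apply_moves", "payload": {
  "fingers": [0,0,0,0,0,0,0,0,0,0],
  "travel": [
    [0,0,0],
    [0,0,0],
    [0,0,0],
    [0,0,0],
    [0,0,0],
    [0,0,0],
    [0,0,0],
    [0,0,0],
    [0,0,0],
    [0,0,0]
  ],
  "rotation": [
    [0,0,0],
    [0,0,0],
    [0,0,0],
    [0,0,0],
    [0,0,0],
    [0,0,0],
    [0,0,0],
    [0,0,0],
    [0,0,0],
    [0,0,0]
  ]
}}

```text
time: 22.65
tool_pos: [0.4486, -0.1962, 0.1496]
tcp_rot: [-2.33, -2.106, -0.001]
wrist_force: [0.2, 0.1, -6.0]
width: 0.258
grip_force: 108.1
```

```bash
cp bak.json log.json; python3 -c "
from plan import *
L=look(4); estimate(L,1.8)"
```

```text
t22.80 [np.float64(-0.4), np.float64(-0.5), np.float64(-0.5), np.float64(-0.7)] 2 [ 0.4486 -0.1962  0.1496] rot [ 0.      0.0011 -0.0001] u 0.0012 F [ 0.3 -0.5 -6.7] M [ 0.08  0.82 -0.01] 108
est s -0.6 mm v -0.7 mm/s b -0.00113 res mm [ 0.1 -0.1 -0.2  0.2  0.1 -0.   0.  -0.1]
```

Call:
{"api": "apply_moves", "payload": {
  "fingers": [0,0,0,0,0,0,0,0,0,0,0,0],
  "travel": [
    [0,0,0],
    [0,0,0],
    [0,0,0],
    [0,0,0],
    [0,0,0],
    [0,0,0],
    [0,0,0],
    [0,0,0],
    [0,0,0],
    [0,0,0],
    [0,0,0],
    [0,0,0]
  ],
  "rotation": [
    [0,0,0],
    [0,0,0],
    [0,0,0],
    [0,0,0],
    [0,0,0],
    [0,0,0],
    [0,0,0],
    [0,0,0],
    [0,0,0],
    [0,0,0],
    [0,0,0],
    [0,0,0]
  ]
}}

```text
time: 24.05
tool_pos: [0.4486, -0.1962, 0.1496]
tcp_rot: [-2.33, -2.106, -0.001]
wrist_force: [0.3, 0.5, -5.7]
width: 0.259
grip_force: 108.1
```

Call:
{"api": "apply_moves", "payload": {
  "fingers": [0,0,0,0,0,0,0,0,0,0,0,0],
  "travel": [
    [0,0,0],
    [0,0,0],
    [0,0,0],
    [0,0,0],
    [0,0,0],
    [0,0,0],
    [0,0,0],
    [0,0,0],
    [0,0,0],
    [0,0,0],
    [0,0,0],
    [0,0,0]
  ],
  "rotation": [
    [0,0,0],
    [0,0,0],
    [0,0,0],
    [0,0,0],
    [0,0,0],
    [0,0,0],
    [0,0,0],
    [0,0,0],
    [0,0,0],
    [0,0,0],
    [0,0,0],
    [0,0,0]
  ]
}}

```text
time: 25.25
tool_pos: [0.4486, -0.1962, 0.1496]
tcp_rot: [-2.33, -2.106, -0.001]
wrist_force: [-0.5, 0.4, -5.9]
width: 0.259
grip_force: 108.1
```

Run:
```python
from plan import *
L=look(2)
sd=read_camera("side"); w=read_camera("wrist")
psi=L["psi"]; m=R.from_euler("z",psi).as_matrix()
im=sd["image"][:,:,::-1].copy()
def draw(pts,z0,col,o):
    q=np.array([proj(sd,m@np.array(p)+[o[0],o[1],z0]) for p in pts]); cv2.polylines(im,[np.round(q*8).astype(int)],True,col,1,cv2.LINE_AA,3)
s=read_state(); p=np.array(s["tool_pos"]); o=p[:2]+.155*np.array([np.cos(psi),np.sin(psi)]); print(o,psi)
draw([(.075,.16,.024),(-.075,.16,.024),(-.075,-.16,.024),(.075,-.16,.024)],p[2]-.0168,(0,255,0),o)
for y in (.1,-.1): draw([(.1075,y+.016,.06),(-.0875,y+.016,.06),(-.0875,y-.016,.06),(.1075,y-.016,.06)],0,(255,255,0),(.603,-.2117))
a=cv2.resize(im[80:230,280:400],(480,600),interpolation=cv2.INTER_CUBIC); b=cv2.resize(w["image"][:,:,::-1],(320,240)); O=np.zeros((600,800,3),np.uint8); O[:,:480]=a;O[:240,480:]=b
cv2.imwrite("pics/m4.png",O)
```

```text
t25.30 [np.float64(-0.7), np.float64(-0.6)] 2 [ 0.4486 -0.1963  0.1496] rot [ 0.      0.0011 -0.0001] u 0.0012 F [ 0.2 -0.9 -6. ] M [0.07 0.77 0.01] 108
[ 0.60281323 -0.21188908] -0.10100000000000002
```

View pics/m4.png

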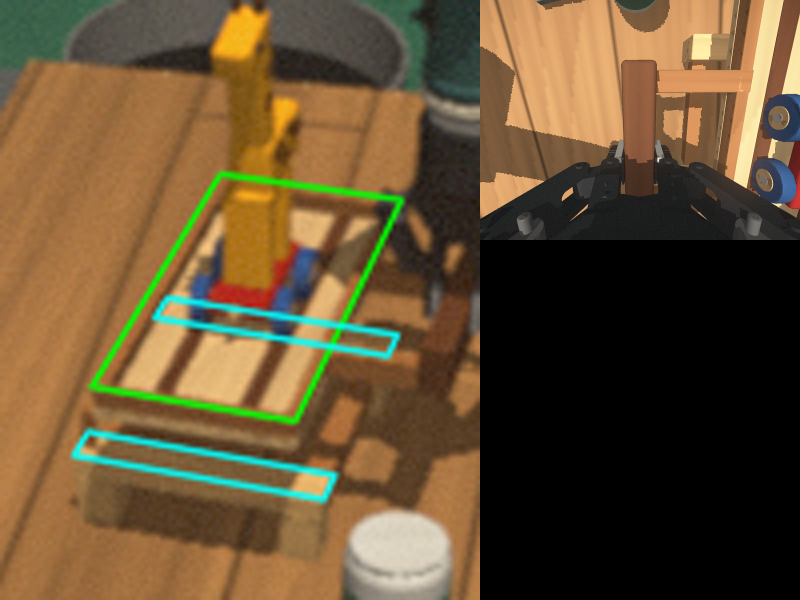

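Run:
```python
from h import *
a=np.array(wheels(np.load("ref.npz")["w"])); w=read_camera("wrist")["image"]; b=np.array(wheels(w)); print((b-a)[:,:3].round(5), "sag rad",((b-a)[:,1].mean()/.119).round(4)); print(read_state()["time"],way(w))
```

```text
[[-0.      -0.00013 -0.00064]
 [-0.00086 -0.00279  0.00053]] sag rad -0.0123
25.5 -0.0004093611556677144
```

Call:
{"api": "apply_moves", "payload": {
  "fingers": [0,0,0,0,0,0,0,0,0,0,0,0],
  "travel": [
    [0,0,0.01],
    [0,0,0.05],
    [0,0,0.1],
    [0,0,0.14],
    [0,0,0.16],
    [0,0,0.16],
    [0,0,0.14],
    [0,0,0.12],
    [0,0,0.1],
    [0,0,0.07],
    [0,0,0.04],
    [0,0,0.01]
  ],
  "rotation": [
    [0,0,0],
    [0,0,0],
    [0,0,0],
    [0,0,0],
    [0,0,0],
    [0,0,0],
    [0,0,0],
    [0,0,0],
    [0,0,0],
    [0,0,0],
    [0,0,0],
    [0,0,0]
  ]
}}

```text
time: 26.7
tool_pos: [0.4486, -0.1962, 0.0944]
tcp_rot: [-2.33, -2.106, -0.001]
wrist_force: [-0.3, -0.4, -5.6]
width: 0.262
grip_force: 108.0
```

```bash
python3 -c "
from plan import *
L=look(3)"
```

```text
t26.80 [np.float64(-0.1), np.float64(0.0), np.float64(-0.4)] 2 [ 0.4488 -0.1963  0.0947] rot [-0.0003  0.0009 -0.0001] u 0.0012 F [-0.3 -0.4 -6. ] M [0.14 0.77 0.01] 108
```

Call:
{"api": "apply_moves", "payload": {
  "fingers": [0,0,0,0,0,0,0,0,0,0],
  "travel": [
    [0,0,0.02],
    [0,0,0.04],
    [0,0,0.05],
    [0,0,0.05],
    [0,0,0.05],
    [0,0,0.04],
    [0,0,0.03],
    [0,0,0.02],
    [0,0,0.02],
    [0,0,0.02]
  ],
  "rotation": [
    [-0.02,0,0],
    [-0.03,0,0],
    [-0.03,0,0],
    [-0.02,0,0],
    [0,0,0],
    [0,0,0],
    [0,0,0],
    [0,0,0],
    [0,0,0],
    [0,0,0]
  ]
}}

```text
time: 27.85
tool_pos: [0.4489, -0.1962, 0.0776]
tcp_rot: [2.325, 2.102, 0.012]
wrist_force: [-0.4, 0.1, -6.3]
width: 0.262
grip_force: 108.1
```

```bash
python3 -c "
from plan import *
L=look(2)"
```

```text
t27.90 [np.float64(-0.2), np.float64(0.1)] 2 [ 0.4487 -0.1962  0.0774] rot [-0.0102  0.0011 -0.0001] u 0.0012 F [-0.1  0.5 -5.9] M [ 0.09  0.86 -0.02] 108
```

Not yet in contact; continue slowly.

Call:
{"api": "apply_moves", "payload": {
  "fingers": [0,0,0,0,0],
  "travel": [
    [0,0,0.01],
    [0,0,0.01],
    [0,0,0.01],
    [0,0,0.01],
    [0,0,0]
  ],
  "rotation": [
    [0,0,0],
    [0,0,0],
    [0,0,0],
    [0,0,0],
    [0,0,0]
  ]
}}

```text
time: 28.45
tool_pos: [0.4491, -0.1964, 0.0762]
tcp_rot: [2.325, 2.101, 0.013]
wrist_force: [-3.7, 1.5, 1.2]
width: 0.262
grip_force: 109.0
```

```bash
python3 -c "
from plan import *
L=look(2)"
```

```text
t28.50 [np.float64(-0.1), np.float64(-0.4)] 2 [ 0.4491 -0.1964  0.0762] rot [-0.0112  0.0008 -0.0001] u 0.0012 F [-4.2  1.2  2.1] M [0.23 0.96 0.03] 109
```

Call:
{"api": "apply_moves", "payload": {
  "fingers": [0,0,0,0,0,0],
  "travel": [
    [0,0,-0.002],
    [0,0,-0.002],
    [0,0,-0.002],
    [0,0,-0.002],
    [0,0,-0.002],
    [0,0,0]
  ],
  "rotation": [
    [0.01,0,0],
    [0.01,0,0],
    [0.01,0,0],
    [0.01,0,0],
    [0.01,0,0],
    [0,0,0]
  ]
}}

```text
time: 29.15
tool_pos: [0.4491, -0.1964, 0.0765]
tcp_rot: [2.328, 2.104, 0.007]
wrist_force: [-4.9, 0.1, 5.1]
width: 0.258
grip_force: 109.9
```

```bash
python3 -c "
from plan import *
L=look(2)"
```

```text
t29.20 [np.float64(-0.5), np.float64(0.1)] 2 [ 0.4491 -0.1964  0.0765] rot [-0.0058  0.0008 -0.0001] u 0.0012 F [-5.2  2.2  5.1] M [0.16 0.8  0.1 ] 110
```

Call:
{"api": "apply_moves", "payload": {
  "fingers": [0,0,0,0],
  "travel": [
    [0,0,-0.004],
    [0,0,-0.004],
    [0,0,-0.003],
    [0,0,0]
  ],
  "rotation": [
    [0.01,0,0],
    [0.01,0,0],
    [0.01,0,0],
    [0,0,0]
  ]
}}

```text
time: 29.65
tool_pos: [0.4491, -0.1963, 0.0767]
tcp_rot: [2.33, 2.106, 0.004]
wrist_force: [-3.4, 0.2, 3.2]
width: 0.262
grip_force: 109.5
```

Call:
{"api": "apply_moves", "payload": {
  "fingers": [0,0,0,0],
  "travel": [
    [0,0,0],
    [0,0,0],
    [0,0,0],
    [0,0,0]
  ],
  "rotation": [
    [0,0,0],
    [0,0,0],
    [0,0,0],
    [0,0,0]
  ],
  "newtons": 50
}}

```text
time: 30.05
tool_pos: [0.4491, -0.1963, 0.0767]
tcp_rot: [2.33, 2.105, 0.004]
wrist_force: [-1.6, 0.3, 2.8]
width: 0.262
grip_force: 109.5
```

Call:
{"api": "apply_moves", "payload": {
  "fingers": [0,0,0,0],
  "travel": [
    [0,0,0],
    [0,0,0],
    [0,0,0],
    [0,0,0]
  ],
  "rotation": [
    [0,0,0],
    [0,0,0],
    [0,0,0],
    [0,0,0]
  ],
  "newtons": 20
}}

```text
time: 30.45
tool_pos: [0.4491, -0.1963, 0.0767]
tcp_rot: [2.33, 2.105, 0.004]
wrist_force: [-1.3, -0.2, 2.8]
width: 0.263
grip_force: 109.4
```

```bash
python3 -c "
from plan import *
L=look(3)"
```

```text
t30.55 [np.float64(-0.1), np.float64(-0.4), np.float64(-0.3)] 2 [ 0.4491 -0.1964  0.0767] rot [-0.0029  0.0008 -0.    ] u 0.0012 F [ 0.6 -0.7  2.1] M [-0.11  0.17  0.03] 109
```

Call:
{"api": "apply_moves", "payload": {
  "fingers": [0.28,0.3,0.33,0.36,0.4,0.45,0.5,0.6,0.7,0.7,0.7,0.7],
  "travel": [
    [0,0,0],
    [0,0,0],
    [0,0,0],
    [0,0,0],
    [0,0,0],
    [0,0,0],
    [0,0,0],
    [0,0,0],
    [0,0,0],
    [0,0,0],
    [0,0,0],
    [0,0,0]
  ],
  "rotation": [
    [0,0,0],
    [0,0,0],
    [0,0,0],
    [0,0,0],
    [0,0,0],
    [0,0,0],
    [0,0,0],
    [0,0,0],
    [0,0,0],
    [0,0,0],
    [0,0,0],
    [0,0,0]
  ]
}}

```text
time: 31.8
tool_pos: [0.4488, -0.1962, 0.0766]
tcp_rot: [2.33, 2.106, 0.003]
wrist_force: [-0.6, 0.1, -1.5]
width: 0.695
grip_force: 0.0
```

```bash
python3 -c "
from plan import *
L=look(3,None)
w=read_camera('wrist'); cv2.imwrite('pics/w5.png',cv2.resize(w['image'],(400,300))[:,:,::-1]); print(read_state()['width'])"
```

```text
t31.90 [np.float64(2.2), np.float64(2.2), np.float64(2.4)] 2 [ 0.4488 -0.1962  0.0766] rot [-0.0021  0.001  -0.0001] u 0.0012 F [-0.6  0.3 -0.1] M [-0.    0.01  0.03] 0
0.7027505521669326
```

View pics/w5.png

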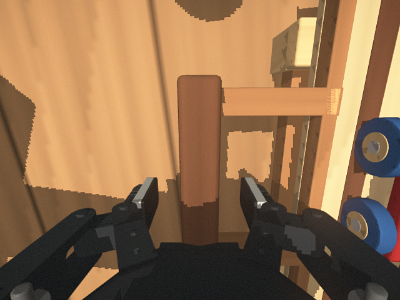

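The fingers (145,195 and 255,195) are clear of the bar, and the wheelbase is standing still at about +2 mm. I'm retreating straight up.

Call:
{"api": "apply_moves", "payload": {
  "fingers": [0.7,0.7,0.7,0.7,0.7,0.7,0.7,0.7,0.7,0.7,0.7,0.7],
  "travel": [
    [0,0,-0.04],
    [0,0,-0.1],
    [0,0,-0.2],
    [0,0,-0.3],
    [0,0,-0.4],
    [0,0,-0.4],
    [0,0,-0.4],
    [0,0,-0.4],
    [0,0,-0.3],
    [0,0,-0.2],
    [0,0,-0.1],
    [0,0,0]
  ],
  "rotation": [
    [0,0,0],
    [0,0,0],
    [0,0,0],
    [0,0,0],
    [0,0,0],
    [0,0,0],
    [0,0,0],
    [0,0,0],
    [0,0,0],
    [0,0,0],
    [0,0,0],
    [0,0,0]
  ]
}}

```text
time: 33.2
tool_pos: [0.4487, -0.1964, 0.2191]
tcp_rot: [2.329, 2.105, 0.004]
wrist_force: [0.1, -0.2, -0.7]
width: 0.707
grip_force: 0.0
```

Run:
```python
from h import *
w=read_camera("wrist"); sd=read_camera("side")
for n,c in (("wrist",w),("side",sd)):
    for t,z in (("tray",.06),("tray_grip",.085),("wheelbase_top",.102),("giraffe",.102)):
        for r in tip_of(n,t)[:2]: print(n,t,np.round(r["location"]),round(r["p"],2),onz(c,r["location"],z).round(4))
sd=read_camera("side"); print(read_state()["time"])
O=np.zeros((600,800,3),np.uint8)
O[:300,:400]=cv2.resize(w["image"],(400,300)); O[:300,400:]=cv2.resize(sd["image"],(400,300)); O[300:,:480]=cv2.resize(sd["image"][110:230,280:472],(480,300),interpolation=cv2.INTER_CUBIC)
cv2.imwrite("pics/m6.png",O[:,:,::-1])
```

```text
wrist tray [486. 219.] 0.57 [ 0.6054 -0.2082  0.06  ]
wrist tray_grip [317. 227.] 0.7 [ 0.4485 -0.1939  0.085 ]
wrist tray_grip [486. 219.] 0.59 [ 0.5937 -0.2017  0.085 ]
wrist wheelbase_top [513. 233.] 0.77 [ 0.6068 -0.2112  0.102 ]
wrist giraffe [314.   9.] 0.7 [ 0.4629 -0.0377  0.102 ]
wrist giraffe [505. 236.] 0.68 [ 0.6009 -0.2135  0.102 ]
side tray_grip [393. 183.] 0.7 [ 0.4429 -0.1788  0.085 ]
side wheelbase_top [342. 165.] 0.87 [ 0.6073 -0.2202  0.102 ]
side wheelbase_top [343. 168.] 0.24 [ 0.6029 -0.208   0.102 ]
side giraffe [246. 278.] 0.73 [0.7481 0.3196 0.102 ]
side giraffe [343. 168.] 0.63 [ 0.603  -0.2046  0.102 ]
33.75
```

View pics/m6.png

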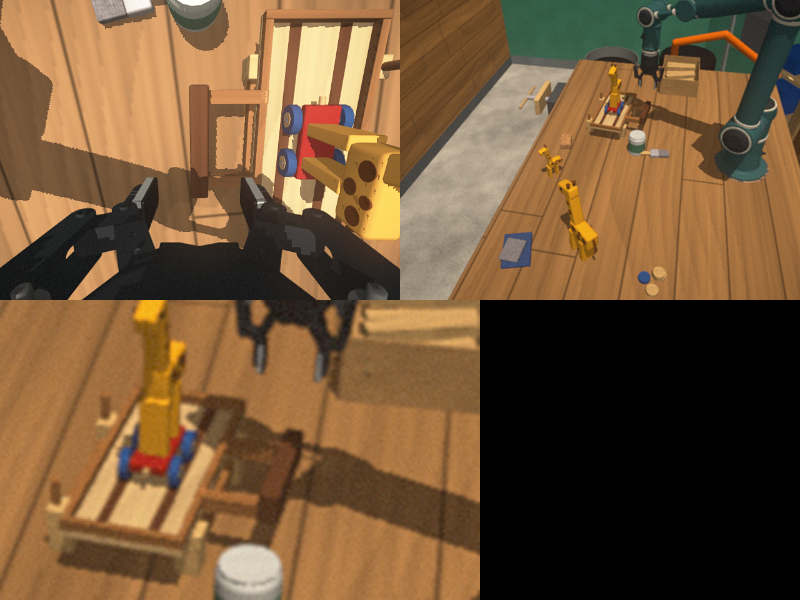

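The tray sits square and centred on the bearers in front of the dowels. The giraffe is upright mid-tray at side crop (155,430), and everything else is undisturbed, so I'm handing in.

```bash
python3 -c "
from workcell import *
print(finish_job())"
```

```text
the job is handed in; nothing more can be done
None
```

The tray is on the drying rack's bearers, centred and square with its handle to the front, and the giraffe stood still and upright about 2 mm from the middle at the last check, just before hand-in at about 34 s of the 56 s allowed.

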